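# Load drive modules into the bench test dock

## Robot

A 7-joint arm with a two-finger parallel gripper is mounted at the origin on the work surface. World frame = base frame: x ahead of the robot, y to its left, z up, the work surface at z = 0. Lengths are in m, angles in rad, forces in N, time in s.
With the tool pointing down it reaches from about 0.35 to 0.9 m from the base axis. Payload 8.1 kg.
Tool frame: the origin (TCP) lies at the very end of the fingers, on their centre line; the grasp point (between the pads) lies 19 mm behind it; x points along the fingers, z is the direction in which the jaws open and shut, and the axes are right-handed (so a half turn about x gives the same grasp; the last joint's range is limited). The gripper opens to 85 mm and grips with 20 to 120 N. Pads are 22 mm wide; open, the fingers measure 114 mm over their backs; the gripper's body (76 mm by 85 mm) begins 54 mm behind the grasp point. The pads swing forward as they close: fully open they stand 13 mm farther back than shut.
Start: joints at [1.157, 0.434, 0.025, 1.573, -0.012, 1.134, -0.075], TCP at [0.191, -0.595, 0.231] pointing down, gripper open.
Joint ranges: [-2.62, 2.62], [-0.44, 2.09], [-1.27, 1.32], [0.08, 2.57], [-1.32, 4.46], [0.12, 2], [-2.74, 2.74]. Speed limits (rad/s): [2.22, 2.22, 3.01, 3.01, 3.14, 3.14, 3.14].

## Interface

Orientations are given as a 3x3 rotation matrix whose columns are the frame's x, y, z axes.
In Python, from rig import monitor, cams, workorder gives the robot as it stands. The module is installed in compiled form; this text tells all that it offers.
- The arm moves only by the shell command python3 -m handwheel 'ROWS' [FORCE]. ROWS is a JSON object of lists of equal length, an entry for each row: "rot": the turn, a rotation vector about the tool's x, y, z scaled (see below), a list of three; "xyz": the shift along the tool's x, y, z scaled (see below), a list of three; "gripper": the gripper's target within -1 to 1 (fully open at 1, half-way at 0, shut at -1). In form: {"rot": [[ax, ay, az], ...], "xyz": [[dx, dy, dz], ...], "gripper": [gripper, ...]}. A call has 1 to 20 rows; each row shifts and turns the commanded pose from where the row before left it, along the tool's axes as they then stand; what a row does not reach is not made up. The controller multiplies each number of a shift by 0.02 m and each number of a turn by 0.1 rad. A row lasts 1/10 s, in which the tool goes at most 50 mm and 8.59 degrees, less where a joint would pass 70% of its speed; a pose out of reach is approached as far as the arm can. A call with a number of a shift or a turn outside -1 to 1 is refused whole. A call with a gripper value outside its range is refused whole. The fingers move at their own pace and stop on an object; FORCE is the grip in N (left out, the last holds). Time passes only in rows, so rows that do not move let the fingers close. It gives the time, the measured TCP pose, the force and the opening at its end, in the units of the state.
- monitor.state(): the state, without advancing time (a new reading comes with each control period).
- cams.capture(name): name is "scene" or "top"; returns a dict with "pixels" (480x640x3 uint8, red, green, blue), "fx", "fy", "cx", "cy" (pixels), "D" ([k1, k2, p1, p2, k3] as OpenCV has them; the pictures are not rectified), "position" and "orientation" of the camera in the world. Camera axes: x right, y down, z forward; pixel columns grow to the right and rows downward; lengths in m; the calibration is good to about 2 mm. A picture is of the moment at which its call begins. There is no depth.
- workorder.sign_off(): hands the job in, once; it reports no verdict.
The state is a dict: "time": time; "q": joint angles; "joint_velocities": joint speeds; "effort": joint torques, N m; "position": TCP position; "tool_rot": TCP orientation; "contact_force": force on the tool from outside, world axes, zero at the start; "ft_torque": the same for the moment, N m; "width": finger opening in m.
Only numpy, scipy, OpenCV 4.12 (cv2) and the standard library are available. Lean on these libraries where they do the work, as an engineer would, in place of code of your own. Each camera call takes 0.05 s, during which the arm holds its last target.

## Task

Run the drive modules lying on the dark mat through the test dock: slide the dock's cover fully open, lay each module in a lane of its own, gold contacts leading, and slide it along under the hood past its sprung catch until it is fully home at the connector. When all are home, slide the cover fully shut over them and press the start button all the way down, then let go. Never press the button while the cover is open, and leave the spray bottle, tape roll and screwdriver where they are.

Things in the scene. Friction and masses are not known exactly. Their poses are not given: they have to be found in the camera images.
- dock: The test dock, 260 (along its x) x 262 mm, fixed but differently placed and turned at each start; origin on the bench under its centre, z up. Its x axis is the direction in which modules slide in, away from the robot. Three lanes run along x, centred at y = -72, 0 and +72 mm. Side plates at y = +-128 mm (6 mm thick, 55 mm high) carry the cover.
- lane_mid (a point): Middle lane's floor at the hood's front edge: dock x = +5, y = 0, 10 mm above the bench. Each lane is 40 mm wide, floor 10 mm above the bench, and is open on top and at its front end from dock x = -130 to +5 mm, with low guides between the lanes (32 mm wide, tops 17 mm above the bench).
- hood_mid (a point): Middle of the hood's top: dock x = +67, y = 0, 46 mm above the bench. The hood covers the lanes from dock x = +5 mm on; its underside is 40 mm above the bench, with solid walls between lanes. In each lane a sprung ball catch hangs from the hood (dock x = +40 mm, its lowest point 34 mm above the bench); it rides over the module's top and holds it, so the last 50 mm need a firm push: 8 to 20 N.
- connector_mid (a point): Connector at the end of the middle lane: dock x = +90, y = 0, 19 mm above the bench; the others are level with it at y = +-72 mm. It stops a module's nose, so a module fully home sticks 35 mm out of the hood (rear face at dock x = -30 mm).
- cover (a joint): How far the flat white cover has been slid open, in m: 0 = shut (it covers the open part of the lanes), 0.13 = fully open (it lies over the hood); it slides along the dock's +x, starts shut or up to 40 mm ajar, stays where left (friction 2.5 N). The plate is 140 x 262 x 5 mm, its underside 56 mm above the bench.
- cover_handle (a point): Top centre of the cover's black bar handle (91 mm above the bench), at the middle of the cover: the bar is 14 mm thick along the dock's x, 100 mm long along its y, and rises 30 mm above the plate.
- start (a joint): Travel of the start button in m: 0 = up, 0.006 = fully down; springs back, about 5 N for full travel.
- start_top (a point): Centre of the top of the steel start button (32 mm across), pressed straight down. It stands on a dark steel block (64 x 66 mm, 50 mm high) on the dock's right side, centred at dock x = -50, y = -164 mm.
- mat: Dark antistatic mat, 200 x 320 x 3 mm, fixed, to the left of the dock; the modules start on it, about 95 mm apart side by side, contacts pointing away from the robot. Origin under its centre.
- module0: Finned aluminium drive module, 120 x 34 x 25 mm, 0.15 kg, one of up to three alike (two or three are present). Origin at the centre of its underside, x along its length towards the gold contacts, z up; a black end cap is at the rear (x = -60 mm).
- module1: Finned aluminium drive module, 120 x 34 x 25 mm, 0.15 kg, one of up to three alike (two or three are present). Origin at the centre of its underside, x along its length towards the gold contacts, z up; a black end cap is at the rear (x = -60 mm).
- module2: Finned aluminium drive module, 120 x 34 x 25 mm, 0.15 kg, one of up to three alike (two or three are present). Origin at the centre of its underside, x along its length towards the gold contacts, z up; a black end cap is at the rear (x = -60 mm).
- module0_nose (a point): Tip of the narrow gold-contact tongue of module0 (24 mm wide), 60 mm ahead of its origin and 9 mm above its underside.
- module1_nose (a point): Tip of the narrow gold-contact tongue of module1 (24 mm wide), 60 mm ahead of its origin and 9 mm above its underside.
- module2_nose (a point): Tip of the narrow gold-contact tongue of module2 (24 mm wide), 60 mm ahead of its origin and 9 mm above its underside.
- spray: Bystander: spray bottle, 52 mm across, 160 mm tall, beyond the mat. Origin under its centre.
- tape: Bystander: roll of tape lying flat, 90 mm across, 24 mm high, right of the dock. Origin under its centre.
- driver: Bystander: screwdriver lying beyond the mat.
There are look-alikes about, which are no part of the job. Leave any purple or red look-alike of the module1 alone. Leave any blue look-alike of the module2 alone.

How it is judged:
On the way, in this order (a step that is already met when the one before it is completed fails the run):
1. the cover is slid fully open (within 15 mm) (value of joint cover above 0.115 m), for 0.2 s.
2. every module present is home in a lane (x of module0_nose in the frame of dock between 0.083 and 0.095 m and z of module0 in the frame of dock between 0.006 and 0.015 m and angle between each of module0, module1, module2's own z axis and vertical below 0.15 rad and x of module1_nose in the frame of dock between 0.083 and 0.095 m and z of module1 in the frame of dock between 0.006 and 0.015 m and x of module2_nose in the frame of dock between 0.083 and 0.095 m and z of module2 in the frame of dock between 0.006 and 0.015 m), for 0.2 s.
3. the cover is shut over the modules, all of them home (all of step 2 and value of joint cover below 0.006 m), for 0.2 s.
4. the start button is pressed all the way down with the cover shut (value of joint start above 0.0045 m and value of joint cover below 0.006 m).
At the end, for the whole second after the job is handed in: Every module present lies flat on a lane's floor, contacts first, its nose within 7 mm of the connector; the cover is shut to within 6 mm; the start button is up again (all of step 3 and value of joint start below 0.002 m); the robot touches nothing.
It fails at once if the start button is pressed while the cover is open (value of joint start above 0.003 m and value of joint cover above 0.015 m).
It fails at once if the spray bottle is moved more than 30 mm (distance of spray from where it was at the start of the episode above 0.03 m).
It fails at once if the tape roll is moved more than 30 mm (distance of tape from where it was at the start of the episode above 0.03 m).
It fails at once if the screwdriver is moved more than 30 mm (distance of driver from where it was at the start of the episode above 0.03 m).
Of module0, module1, module2 only 2 to 3 are there at a start; the rules pass over those that are not, and their reading is None.
At some moment in a run one of module0, module1, module2 may be knocked a few centimetres aside while the robot is not near it.
It also fails if it takes over 210 s, if anything falls off the work surface, if the arm or the gripper's body presses on something with over 40 N, if the wrist force passes 120 N, or if a joint passes its speed limit or range.

## Working session

There is one attempt and no reset: what is moved stays moved. The work goes in short steps, Python scripts to look and compute and a shell command to move; the robot and the scene stay as the last step left them, time stands still between calls to the robot, and variables do not carry over. Pictures are saved under pics/ and viewed, and the job is handed in when it is done.

```bash
mkdir -p pics; ls; python3 - <<'E'
from rig import monitor, cams
import cv2
s=monitor.state()
for k,v in s.items(): print(k,v)
for n in("scene","top"):
    c=cams.capture(n)
    cv2.imwrite(f"pics/{n}0.png",c["pixels"][:,:,::-1])
    print(n,{k:v for k,v in c.items() if k!="pixels"})
E
```

```text
pics
time 0.0
q [ 1.15738987  0.43522263  0.02495445  1.57410565 -0.0116058   1.13400836
 -0.07510289]
joint_velocities [ 4.68262592e-05 -3.65561596e-04 -5.82334784e-04 -2.63491931e-04
 -6.75318169e-05 -1.25509651e-03 -1.54435919e-04]
effort [-4.81547922e-04 -6.70468140e+01  1.02469817e+00 -3.16207445e+01
  1.54397433e-02  1.26049426e-02  7.83039809e-06]
position [ 0.19094141 -0.59457807  0.23052267]
tool_rot [[-6.12828102e-04  9.52105073e-01  3.05770426e-01]
 [ 1.47695135e-03  3.05771012e-01 -9.52103937e-01]
 [-9.99998722e-01 -1.31868005e-04 -1.59359794e-03]]
contact_force [ 0.0776006  -0.01894553  0.32443534]
ft_torque [ 0.01965221  0.02908431 -0.07146311]
width 0.08551352043909877
scene {'fx': 520.7167133956599, 'fy': 520.7167133956599, 'cx': 312.58372778521937, 'cy': 233.82057206442286, 'D': array([-0.11139572,  0.        ,  0.        ,  0.        ,  0.        ]), 'position': array([1.36234649, 0.72970541, 0.84029657]), 'orientation': array([[-0.62451   ,  0.45553037, -0.6344126 ],
       [ 0.78062839,  0.33845114, -0.52542377],
       [-0.02462882, -0.82337289, -0.56696606]])}
top {'fx': 457.37632626656443, 'fy': 457.37632626656443, 'cx': 321.93600254750555, 'cy': 239.00849298268855, 'D': array([-0.10938207,  0.        ,  0.        ,  0.        ,  0.        ]), 'position': array([0.40548267, 0.02855809, 1.24182536]), 'orientation': array([[ 0.01903715, -0.99503378,  0.09770034],
       [-0.99980649, -0.01846127,  0.00679505],
       [-0.00495763, -0.09781079, -0.99519268]])}
```

View pics/scene0.png

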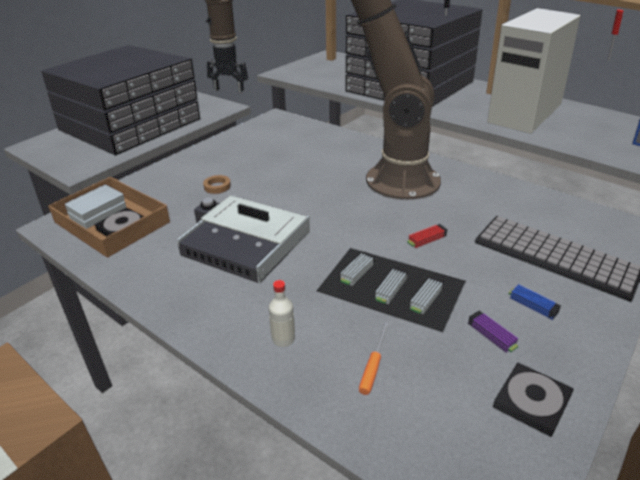

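View pics/top0.png

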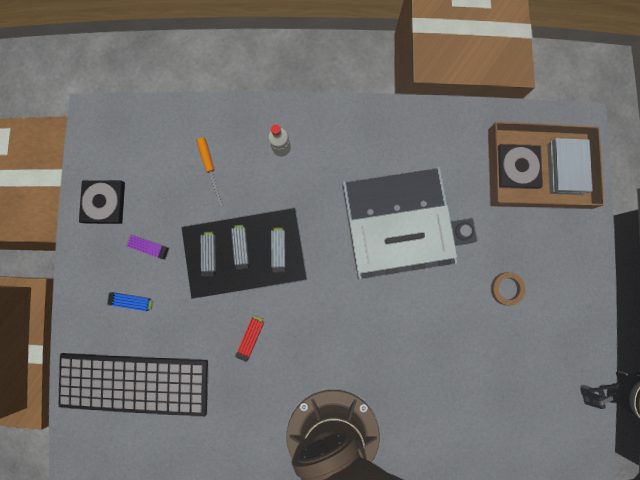

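The top view shows three grey modules on the mat at about (207,254), (239,246) and (278,249). The dock is centred near (402,222) with its handle at (405,239), and the button is at (465,231). The red, blue and purple look-alikes lie off the mat.

```bash
cat > h.py <<'E'
import numpy as np, cv2
from rig import monitor, cams
def cap(n,name=None):
    c=cams.capture(n)
    if name: cv2.imwrite(f"pics/{name}.png",c["pixels"][:,:,::-1])
    return c
def ray(c,uv):
    K=np.array([[c["fx"],0,c["cx"]],[0,c["fy"],c["cy"]],[0,0,1]])
    p=cv2.undistortPoints(np.array(uv,float).reshape(-1,1,2),K,np.array(c["D"])).reshape(-1,2)
    d=np.c_[p,np.ones(len(p))]@np.array(c["orientation"]).T
    return np.array(c["position"]),d
def plane(c,uv,z):
    o,d=ray(c,uv); t=(z-o[2])/d[:,2]
    return o+d*t[:,None]
def proj(c,P):
    K=np.array([[c["fx"],0,c["cx"]],[0,c["fy"],c["cy"]],[0,0,1]])
    R=np.array(c["orientation"]).T; t=-R@np.array(c["position"])
    return cv2.projectPoints(np.array(P,float).reshape(-1,3),cv2.Rodrigues(R)[0],t,K,np.array(c["D"]))[0].reshape(-1,2)
def crop(c,x0,y0,x1,y1,s,name):
    im=c["pixels"][y0:y1,x0:x1,::-1]
    cv2.imwrite(f"pics/{name}.png",cv2.resize(im,None,fx=s,fy=s,interpolation=cv2.INTER_CUBIC))
E
python3 - <<'E'
from h import *
c=cap("top")
crop(c,330,150,490,290,5,"dk")
crop(c,170,200,320,310,5,"mt")
E
```

```text
(no output)
```

View pics/dk.png

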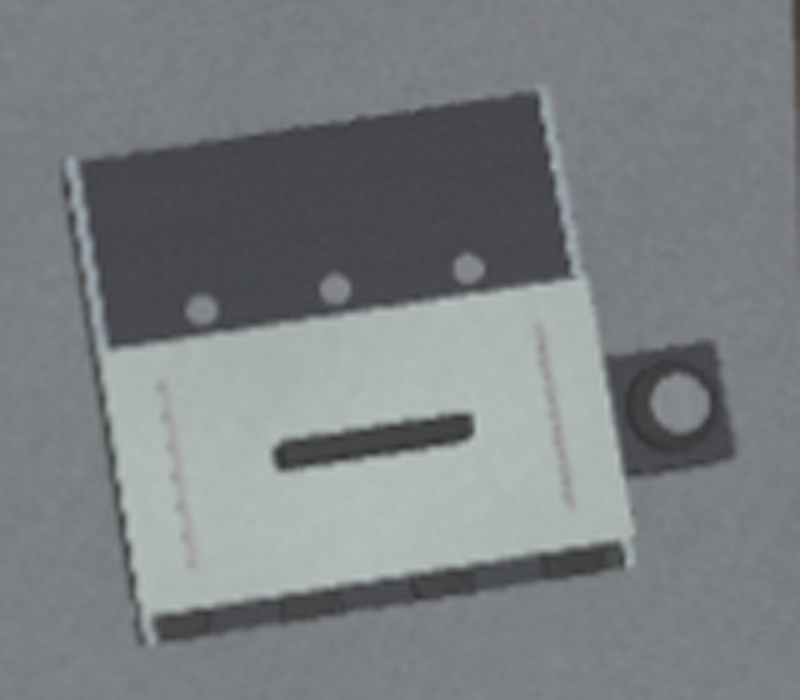

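View pics/mt.png

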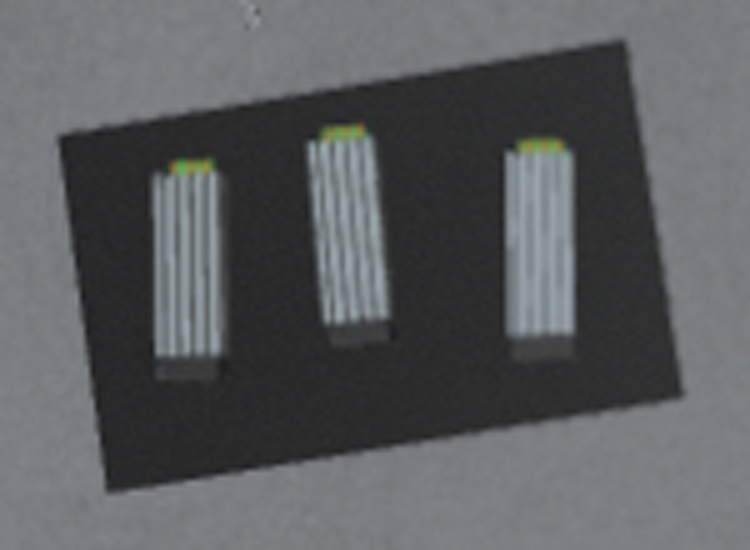

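```bash
cat >> h.py <<'E'
def fit2(A,B):
    A=np.array(A,float);B=np.array(B,float)[:,:2]
    a=A-A.mean(0);b=B-B.mean(0)
    th=np.arctan2((a[:,0]*b[:,1]-a[:,1]*b[:,0]).sum(),(a*b).sum())
    R=np.array([[np.cos(th),-np.sin(th)],[np.sin(th),np.cos(th)]])
    t=B.mean(0)-R@A.mean(0)
    return R,t,th,(A@R.T+t-B)
E
python3 - <<'E'
from h import *
c=cap("top")
f=lambda p,x,y:[(x+(a+.5)/5-.5,y+(b+.5)/5-.5) for a,b in p]
dk=lambda p:f(p,330,150)
sc=plane(c,dk([(202,310),(335,289),(468,268)]),.046)
co=plane(c,dk([(70,158),(547,89),(148,642),(634,565)]),.055)
R,t,th,r=fit2([(.13,.131),(.13,-.131),(-.13,.131),(-.13,-.131)],co)
print("dock",t,th);print(r*1000)
print("screws",sc, (sc[:,:2]-t)@R)
R2,t2,th2,r2=fit2([(.04,.072),(.04,0),(.04,-.072)],sc); print(t2,th2,r2*1000)
h=plane(c,dk([(374,441)]),.091); print("handle",h,(h[:,:2]-t)@R)
b=plane(c,dk([(681,403)]),.065); print("button",b,(b[:,:2]-t)@R)
bb=plane(c,dk([(612,358),(712,341),(736,453)]),.05); print("blk",(bb[:,:2]-t)@R)
cv=plane(c,dk([(105,349),(588,275)]),.061); print("cover far",(cv[:,:2]-t)@R)
mt=lambda p:f(p,170,200)
# modules top corners: silver far L,R and cap rear L,R  z=.028
for q in ([(153,174),(217,173),(220,380),(156,381)],[(308,140),(372,138),(389,342),(331,347)],[(505,151),(573,151),(575,360),(512,361)]):
    P=plane(c,mt(q),.028)[:,:2]; print(P.round(4).tolist(),"w",np.linalg.norm(P[0]-P[1]).round(4),np.linalg.norm(P[2]-P[3]).round(4),"l",np.linalg.norm(P[0]-P[3]).round(4),np.linalg.norm(P[1]-P[2]).round(4))
for q in ([(192,160)],[(344,126)],[(541,140)]): print("nose",plane(c,mt(q),.012))
E
```

```text
dock [ 0.57139576 -0.16702448] 0.17071920733568574
[[ 0.58393403  1.86085381]
 [ 1.74231963 -1.61734488]
 [-1.35425683  1.70065391]
 [-0.97199684 -1.94416283]]
screws [[ 0.59808672 -0.08902805  0.046     ]
 [ 0.61077369 -0.15966554  0.046     ]
 [ 0.62360459 -0.23086988  0.046     ]] [[ 0.03955385  0.07232802]
 [ 0.04005571  0.000562  ]
 [ 0.0406031  -0.07178709]]
[ 0.57145367 -0.16693694] 0.17799968664047403 [[-0.01345774  0.03595118]
 [ 0.04797261 -0.18894906]
 [-0.03451488  0.15299789]]
handle [[ 0.52541956 -0.17260146  0.091     ]] [[-0.04625531  0.00231504]]
button [[ 0.55113779 -0.33915681  0.065     ]] [[-0.04920723 -0.16618837]]
blk [[-0.01895643 -0.1386669 ]
 [-0.01805768 -0.19389037]
 [-0.07886555 -0.19569273]]
cover far [[ 0.02476914  0.12758217]
 [ 0.02534051 -0.13068779]]
[[0.531, 0.365], [0.5322, 0.33], [0.4212, 0.3239], [0.4199, 0.3586]] w 0.035 0.0347 l 0.1113 0.1111
[[0.5509, 0.2813], [0.5526, 0.2466], [0.4435, 0.2337], [0.4401, 0.2647]] w 0.0347 0.0312 l 0.112 0.1099
[[0.5469, 0.1747], [0.5475, 0.1383], [0.436, 0.1342], [0.4347, 0.1677]] w 0.0365 0.0335 l 0.1123 0.1116
nose [[0.54075807 0.34816042 0.012     ]]
nose [[0.56086625 0.26512332 0.012     ]]
nose [[0.55508844 0.15725877 0.012     ]]
```

```bash
cat >> h.py <<'E'
TH=.176; T=np.array([.5714,-.1670]); RD=np.array([[np.cos(TH),-np.sin(TH)],[np.sin(TH),np.cos(TH)]])
def todock(p): return (np.atleast_2d(p)[:,:2]-T)@RD
def toworld(p): return np.atleast_2d(p)@RD.T+T
def st():
    s=monitor.state(); M=np.array(s["tool_rot"]); p=np.array(s["position"])
    yaw=np.arctan2(M[1,1],M[0,1])
    print("t",round(s["time"],2),"world",p.round(4),"dock mm",(todock(p)[0]*1000).round(1),"z",(p[2]*1000).round(1),"yaw-TH",round(yaw-TH,4),"tilt",M[2].round(3),"F",(np.r_[RD.T@s["contact_force"][:2],s["contact_force"][2]]).round(2),"w",round(s["width"],4))
E
python3 -m handwheel '{"rot":[[1,0,0],[0.35,0,0],[0,0,0]],"xyz":[[0,0,0],[0,0,0],[0,0,0]],"gripper":[-1,-1,-1]}'
python3 -c "from h import *;st()"
```

```text
time: 0.5
position: [0.1911, -0.5949, 0.2311]
tool_rot: [[-0.0, 0.985, 0.174], [0.0, 0.174, -0.985], [-1.0, -0.0, -0.0]]
contact_force: [-0.8, -0.8, -0.2]
width: 0.044
t 0.5 world [ 0.1911 -0.5949  0.2311] dock mm [-449.4 -354.7] z 231.1 yaw-TH -0.0007 tilt [-1. -0. -0.] F [-0.95 -0.64 -0.18] w 0.044
```

```bash
python3 -m handwheel '{"rot":[[0,0,0],[0,0,0],[0,0,0],[0,0,0],[0,0,0],[0,0,0],[0,0,0],[0,0,0],[0,0,0],[0,0,0],[0,0,0],[0,0,0],[0,0,0],[0,0,0],[0,0,0],[0,0,0],[0,0,0],[0,0,0],[0,0,0],[0,0,0]],"xyz":[[0,0,-1],[0,1,-1],[0,1,-1],[0,1,-1],[0,1,-1],[0,1,-1],[0,1,-1],[0,1,-1],[0,1,-1],[0,1,-1],[0,1,-1],[0,1,-1],[0,1,-1],[0,1,-1],[0,1,-1],[0,1,-1],[0,1,-1],[0,1,-0.7],[0,0.9,0],[0,0,0]],"gripper":[-1,-1,-1,-1,-1,-1,-1,-1,-1,-1,-1,-1,-1,-1,-1,-1,-1,-1,-1,-1]}'
python3 -c "from h import *;st()"
```

```text
time: 2.5
position: [0.4836, -0.1826, 0.2313]
tool_rot: [[0.001, 0.984, 0.179], [0.0, 0.179, -0.984], [-1.0, 0.001, -0.0]]
contact_force: [1.2, -0.3, 0.4]
width: 0.0002
t 2.5 world [ 0.4836 -0.1826  0.2313] dock mm [-89.1   0. ] z 231.3 yaw-TH 0.0038 tilt [-1.     0.001 -0.   ] F [ 1.17 -0.55  0.4 ] w 0.0002
```

```bash
python3 -m handwheel '{"rot":[[0,0,0],[0,0,0],[0,0,0],[0,0,0],[0,0,0],[0,0,0],[0,0,0],[0,0,0],[0,0,0],[0,0,0]],"xyz":[[1,0,0],[1,0,0],[1,0,0],[1,0,0],[1,0,0],[1,0,0],[1,0,0],[0.5,0,0],[0.4,0,0],[0,0,0]],"gripper":[-1,-1,-1,-1,-1,-1,-1,-1,-1,-1]}'
python3 -c "from h import *;st()"
python3 -m handwheel '{"rot":[[0,0,0],[0,0,0],[0,0,0],[0,0,0],[0,0,0],[0,0,0],[0,0,0],[0,0,0],[0,0,0],[0,0,0],[0,0,0],[0,0,0],[0,0,0],[0,0,0],[0,0,0],[0,0,0]],"xyz":[[0,0.5,0],[0,0.5,0],[0,0.5,0],[0,0.5,0],[0,0.5,0],[0,0.5,0],[0,0.5,0],[0,0.5,0],[0,0.5,0],[0,0.5,0],[0,0.5,0],[0,0.5,0],[0,0,0],[0,0,0],[0,0,0],[0,0,0]],"gripper":[-1,-1,-1,-1,-1,-1,-1,-1,-1,-1,-1,-1,-1,-1,-1,-1]}'
python3 - <<'E'
from h import *;st()
c=cap("scene"); crop(c,150,160,350,310,4,"s1")
E
```

```text
time: 3.5
position: [0.4811, -0.1841, 0.0728]
tool_rot: [[-0.001, 0.985, 0.175], [0.0, 0.175, -0.985], [-1.0, -0.001, -0.0]]
contact_force: [0.4, 0.6, -0.2]
width: 0.0001
t 3.5 world [ 0.4811 -0.1841  0.0728] dock mm [-91.9  -1.1] z 72.8 yaw-TH -0.0004 tilt [-1.    -0.001 -0.   ] F [ 0.46  0.49 -0.24] w 0.0001
time: 5.1
position: [0.5997, -0.163, 0.0734]
tool_rot: [[0.0, 0.985, 0.175], [0.0, 0.175, -0.985], [-1.0, 0.0, -0.0]]
contact_force: [-0.1, -0.4, 0.1]
width: 0.0002
t 5.1 world [ 0.5997 -0.163   0.0734] dock mm [28.6 -1. ] z 73.4 yaw-TH -0.0003 tilt [-1.  0. -0.] F [-0.12 -0.36  0.11] w 0.0002
```

View pics/s1.png

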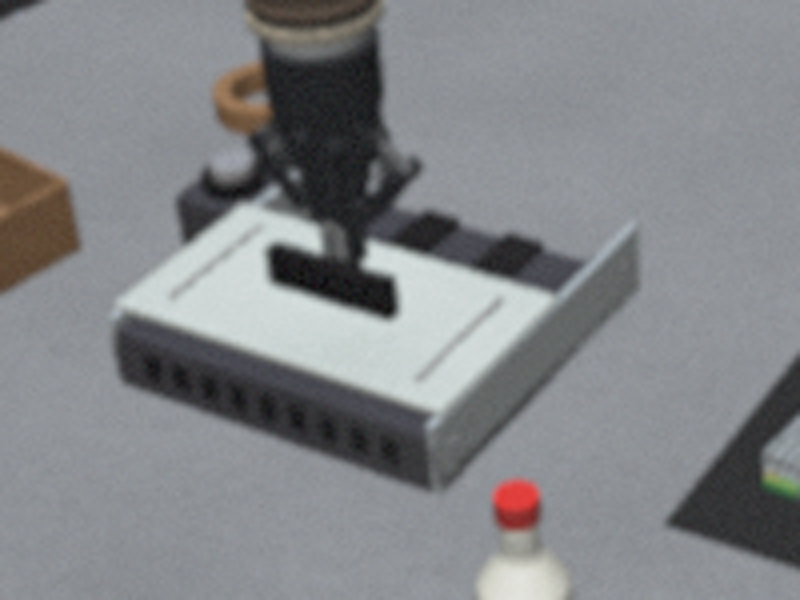

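The cover has slid most of the way along. I'll keep pushing gently to the stop.

```bash
python3 -m handwheel '{"rot":[[0,0,0],[0,0,0],[0,0,0],[0,0,0],[0,0,0],[0,0,0],[0,0,0]],"xyz":[[0,0.2,0],[0,0.2,0],[0,0.2,0],[0,0.2,0],[0,0.1,0],[0,0,0],[0,0,0]],"gripper":[-1,-1,-1,-1,-1,-1,-1]}'
python3 - <<'E'
from h import *;st()
c=cap("scene"); crop(c,150,160,350,310,4,"s2")
E
```

```text
time: 5.85
position: [0.618, -0.1595, 0.0733]
tool_rot: [[0.001, 0.985, 0.175], [0.0, 0.175, -0.985], [-1.0, 0.001, -0.0]]
contact_force: [-0.6, 0.0, -0.3]
width: 0.0002
t 5.85 world [ 0.618  -0.1595  0.0733] dock mm [47.2 -0.7] z 73.3 yaw-TH 0.0 tilt [-1.     0.001 -0.   ] F [-0.6   0.14 -0.32] w 0.0002
```

View pics/s2.png

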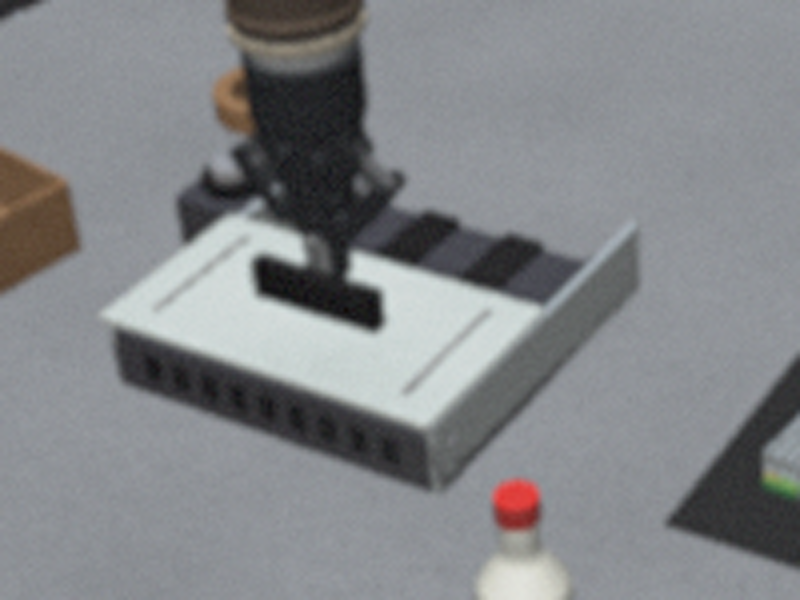

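```bash
python3 -m handwheel '{"rot":[[0,0,0],[0,0,0],[0,0,0],[0,0,0]],"xyz":[[0,0.2,0],[0,0.1,0],[0,0,0],[0,0,0]],"gripper":[-1,-1,-1,-1]}'
python3 - <<'E'
from h import *;st()
c=cap("scene"); crop(c,150,160,350,310,4,"s3")
uv=lambda a,b:[(150+(a+.5)/4-.5,160+(b+.5)/4-.5)]
p=plane(c,uv(100,318)+uv(432,435),.061);print(todock(p))
E
```

```text
time: 6.3
position: [0.6222, -0.1589, 0.073]
tool_rot: [[-0.003, 0.985, 0.175], [-0.0, 0.175, -0.985], [-1.0, -0.003, -0.0]]
contact_force: [-5.4, 0.4, 3.3]
width: 0.0002
t 6.3 world [ 0.6222 -0.1589  0.073 ] dock mm [51.4 -0.9] z 73.0 yaw-TH -0.0006 tilt [-1.    -0.003 -0.   ] F [-5.2   1.36  3.29] w 0.0002
[[ 0.13609722 -0.12979003]
 [ 0.13981667  0.1373903 ]]
```

View pics/s3.png

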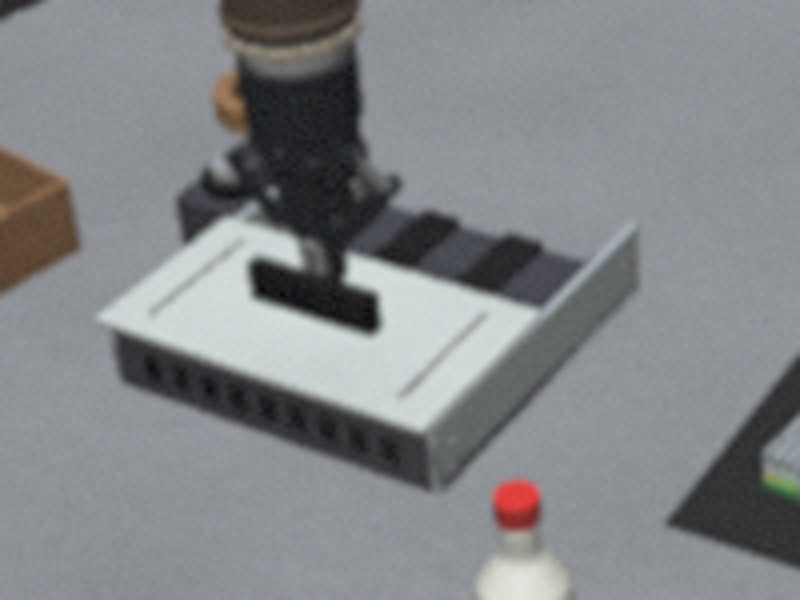

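Pushing now gives about 5 N of resistance and the cover's far edge reads about +138 mm, so it's fully open. Next I'll back off, rise and re-measure the modules.

```bash
python3 -m handwheel '{"rot":[[0,0,0],[0,0,0],[0,0,0],[0,0,0],[0,0,0],[0,0,0],[0,0,0],[0,0,0],[0,0,0],[0,0,0]],"xyz":[[0,-1,0],[-1,-1,0],[-1,-1,0],[-1,-1,0],[-1,-1,0],[-1,-1,0],[-1,-1,0],[-1,-1,0],[0,0,0],[0,0,0]],"gripper":[1,1,1,1,1,1,1,1,1,1]}'
cat >> h.py <<'E'
def modules(c,z=.028,box=(170,190,330,320)):
    im=c["pixels"]; x0,y0,x1,y1=box
    hsv=cv2.cvtColor(im,cv2.COLOR_RGB2HSV)
    g=im.mean(2)
    m=((g>120)&(hsv[:,:,1]<60)).astype(np.uint8)
    mm=np.zeros_like(m); mm[y0:y1,x0:x1]=m[y0:y1,x0:x1]
    mm=cv2.morphologyEx(mm,cv2.MORPH_CLOSE,np.ones((5,5)))
    n,l,s,ce=cv2.connectedComponentsWithStats(mm)
    out=[]
    for i in range(1,n):
        if s[i,4]<150: continue
        ys,xs=np.nonzero(l==i)
        P=plane(c,np.c_[xs,ys],z)[:,:2]
        r=cv2.minAreaRect((P*1000).astype(np.float32))
        b=cv2.boxPoints(r)/1000
        w=r[1]; e=[b[1]-b[0],b[2]-b[1]]; v=max(e,key=np.linalg.norm); v=v if v[0]>0 else -v
        out.append((s[i].tolist(),np.array(r[0]).round(1).tolist(),np.round(sorted(w),1).tolist(),float(round(np.arctan2(v[1],v[0]),3))))
    return out
E
python3 - <<'E'
from h import *;st()
c=cap("top","t2")
for o in modules(c): print(o)
E
```

```text
time: 7.35
position: [0.4667, -0.1868, 0.2138]
tool_rot: [[0.002, 0.985, 0.175], [-0.001, 0.175, -0.985], [-1.0, 0.002, 0.001]]
contact_force: [0.7, -0.6, -0.5]
width: 0.0853
t 7.35 world [ 0.4667 -0.1868  0.2138] dock mm [-106.6   -1.2] z 213.8 yaw-TH -0.0006 tilt [-1.     0.002  0.001] F [ 0.56 -0.75 -0.52] w 0.0853
([170, 190, 160, 130, 12094], [481.0, 234.7], [349.2, 435.0], -1.5529999732971191)
([232, 227, 15, 38, 451], [503.0, 258.1], [33.9, 97.2], 0.12700000405311584)
([271, 230, 14, 37, 475], [498.5, 154.8], [34.7, 96.5], 0.029999999329447746)
([201, 234, 13, 37, 459], [483.9, 344.4], [32.8, 97.0], 0.0430000014603138)
```

View pics/t2.png

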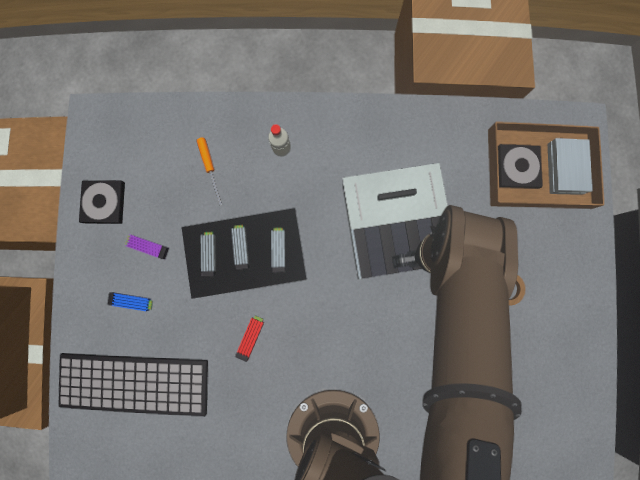

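```bash
python3 -m handwheel '{"rot":[[0,0,0],[0,0,0],[0,0,0],[0,0,0],[0,0,0],[0,0,0],[0,0,0],[0,0,0],[0,0,0],[0,0,0],[0,0,0],[0,0,0],[0,0,0],[0,0,0],[0,0,0],[0,0,0],[0,0,0],[1,0,0],[0.31,0,0],[0,0,0]],"xyz":[[0,0.2,-1],[0,0.2,-1],[0,0.2,-1],[0,0.2,-1],[0,0.2,-1],[0,0.2,-1],[0,0.2,-1],[0,0.2,-1],[0,0.2,-1],[0,0.2,-1],[0,0.2,-1],[0,0.2,-1],[0,0.12,-1],[0,0,-1],[0,0,-1],[0,0,-1],[0,0,-0.8],[0,0,0],[0,0,0],[0,0,0]],"gripper":[0.3,0.3,0.3,0.3,0.3,0.3,0.3,0.3,0.3,0.3,0.3,0.3,0.3,0.3,0.3,0.3,0.3,0.3,0.3,0.3]}'
python3 -m handwheel '{"rot":[[0,0,0],[0,0,0],[0,0,0],[0,0,0],[0,0,0],[0,0,0],[0,0,0],[0,0,0],[0,0,0]],"xyz":[[1,0,0],[1,0,0],[1,0,0],[1,0,0],[1,0,0],[1,0,0],[1,0,0],[0.7,0,0],[0,0,0]],"gripper":[0.3,0.3,0.3,0.3,0.3,0.3,0.3,0.3,0.3]}'
python3 - <<'E'
from h import *;st()
c=cap("top"); crop(c,170,190,330,310,5,"m1")
c=cap("scene"); crop(c,310,180,470,300,5,"m2")
E
```

```text
time: 9.4
position: [0.4569, 0.1531, 0.2125]
tool_rot: [[-0.001, 0.999, 0.046], [-0.0, 0.046, -0.999], [-1.0, -0.001, 0.0]]
contact_force: [0.8, -0.1, -0.1]
width: 0.0556
time: 10.3
position: [0.4558, 0.1521, 0.0574]
tool_rot: [[-0.003, 0.999, 0.046], [-0.001, 0.046, -0.999], [-1.0, -0.003, 0.001]]
contact_force: [0.3, 0.3, 0.2]
width: 0.0555
t 10.3 world [0.4558 0.1521 0.0574] dock mm [-57.9 334.5] z 57.4 yaw-TH -0.13 tilt [-1.    -0.003  0.001] F [0.39 0.24 0.24] w 0.0555
```

View pics/m1.png

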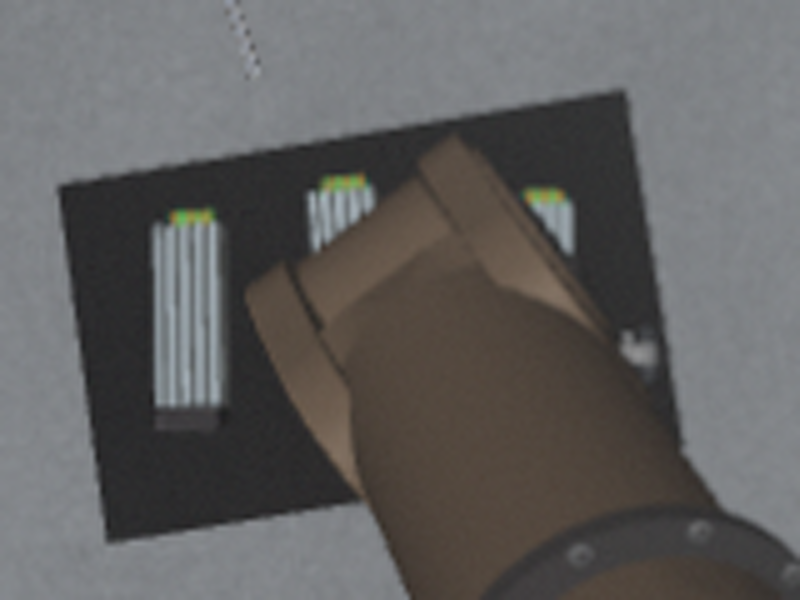

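View pics/m2.png

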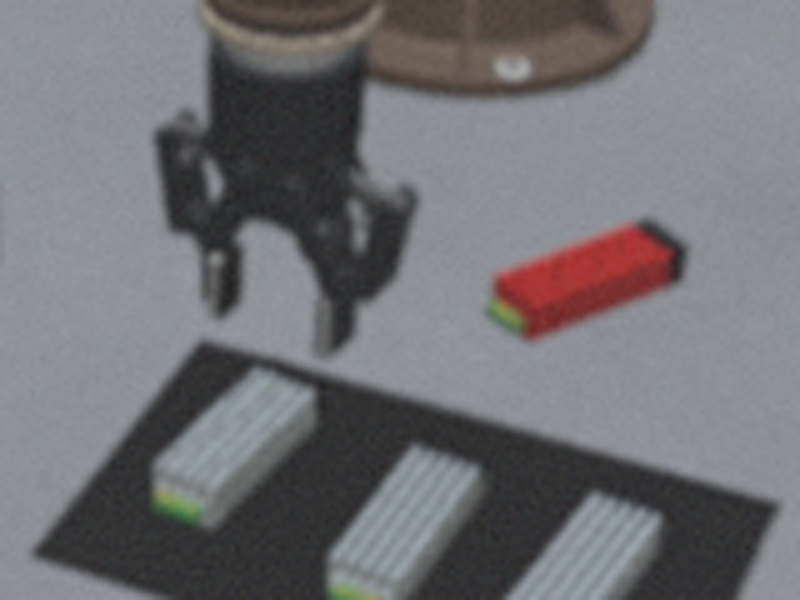

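The jaws straddle the rear of the nearest module, whose tip is at about (235,510) in the crop. I'll lower and grip.

```bash
python3 -m handwheel '{"rot":[[0,0,0],[0,0,0],[0,0,0],[0,0,0],[0,0,0],[0,0,0],[0,0,0],[0,0,0],[0,0,0],[0,0,0]],"xyz":[[1,0,0],[0.8,0,0],[0.5,0,0],[0,0,0],[0,0,0],[0,0,0],[0,0,0],[0,0,0],[0,0,0],[0,0,0]],"gripper":[0.3,0.3,0.3,0.3,0.3,-1,-1,-1,-1,-1]}' 60
python3 -c "from h import *;st()"
python3 -m handwheel '{"rot":[[0,0,0],[0,0,0],[0,0,0],[0,0,0],[0,0,0]],"xyz":[[-0.5,0,0],[-1,0,0],[-1,0,0],[-0.5,0,0],[0,0,0]],"gripper":[-1,-1,-1,-1,-1]}'
python3 - <<'E'
from h import *;st()
c=cap("scene"); crop(c,310,150,470,300,4,"m3")
E
```

```text
time: 11.4
position: [0.4575, 0.1532, 0.0143]
tool_rot: [[0.002, 0.999, 0.045], [0.0, 0.045, -0.999], [-1.0, 0.002, -0.0]]
contact_force: [-0.6, -0.8, 7.0]
width: 0.0327
t 11.4 world [0.4575 0.1532 0.0143] dock mm [-56.1 335.2] z 14.3 yaw-TH -0.131 tilt [-1.     0.002 -0.   ] F [-0.75 -0.7   6.99] w 0.0327
time: 11.9
position: [0.4578, 0.1532, 0.0749]
tool_rot: [[0.003, 0.999, 0.044], [0.001, 0.044, -0.999], [-1.0, 0.003, -0.001]]
contact_force: [1.5, -0.6, -1.7]
width: 0.0327
t 11.9 world [0.4578 0.1532 0.0749] dock mm [-55.8 335.1] z 74.9 yaw-TH -0.1316 tilt [-1.     0.003 -0.001] F [ 1.35 -0.84 -1.65] w 0.0327
```

View pics/m3.png

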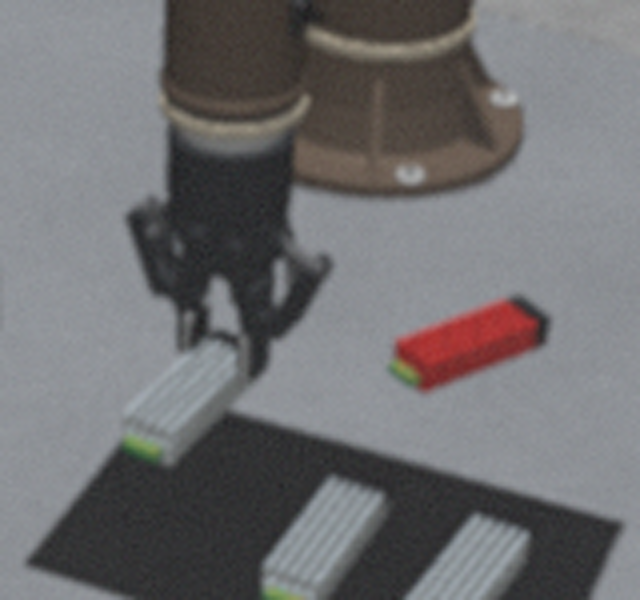

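```bash
python3 -m handwheel '{"rot":[[-1,0,0],[-0.32,0,0],[0,0,0],[0,0,0],[0,0,0]],"xyz":[[-1,0,0],[-1,0,0],[-1,0,0],[0,-0.5,0],[0,0,0]],"gripper":[-1,-1,-1,-1,-1]}'
python3 -m handwheel '{"rot":[[0,0,0],[0,0,0],[0,0,0],[0,0,0],[0,0,0],[0,0,0],[0,0,0],[0,0,0],[0,0,0],[0,0,0],[0,0,0],[0,0,0],[0,0,0],[0,0,0],[0,0,0],[0,0,0],[0,0,0],[0,0,0],[0,0,0],[0,0,0]],"xyz":[[0,-0.5,0.5],[0,-0.5,1],[0,-0.5,1],[0,-0.5,1],[0,-0.1,1],[0,0,1],[0,0,1],[0,0,1],[0,0,1],[0,0,1],[0,0,1],[0,0,1],[0,0,1],[0,0,1],[0,0,1],[0,0,1],[0,0,1],[0,0,1],[0,0,1],[0,0,0.9]],"gripper":[-1,-1,-1,-1,-1,-1,-1,-1,-1,-1,-1,-1,-1,-1,-1,-1,-1,-1,-1,-1]}'
python3 -c "from h import *;st()"
```

```text
time: 12.45
position: [0.4452, 0.1505, 0.1323]
tool_rot: [[-0.002, 0.984, 0.176], [-0.001, 0.176, -0.984], [-1.0, -0.002, 0.001]]
contact_force: [-0.4, -0.5, -1.3]
width: 0.0326
time: 14.45
position: [0.4722, -0.2395, 0.1319]
tool_rot: [[-0.003, 0.985, 0.175], [0.0, 0.175, -0.985], [-1.0, -0.002, -0.001]]
contact_force: [-1.0, 0.1, -1.8]
width: 0.0324
t 14.45 world [ 0.4722 -0.2395  0.1319] dock mm [-110.4  -54. ] z 131.9 yaw-TH -0.0001 tilt [-1.    -0.002 -0.001] F [-0.93  0.29 -1.79] w 0.0324
```

```bash
python3 -m handwheel '{"rot":[[0,0,0],[0,0,0],[0,0,0],[0,0,0],[0,0,0],[0,0,0],[0,0,0]],"xyz":[[0,0,0.9],[0.8,0.1,0],[1,0,0],[1,0,0],[1,0,0],[0,0,0],[0,0,0]],"gripper":[-1,-1,-1,-1,-1,-1,-1]}'
python3 - <<'E'
from h import *;st()
c=cap("scene"); crop(c,160,150,320,270,5,"p1")
c=cap("top"); crop(c,330,150,490,270,5,"p2")
E
```

```text
time: 15.15
position: [0.4783, -0.2556, 0.057]
tool_rot: [[-0.001, 0.984, 0.176], [0.001, 0.176, -0.984], [-1.0, -0.001, -0.001]]
contact_force: [0.1, -0.1, -1.7]
width: 0.0323
t 15.15 world [ 0.4783 -0.2556  0.057 ] dock mm [-107.2  -71. ] z 57.0 yaw-TH 0.0007 tilt [-1.    -0.001 -0.001] F [ 0.11 -0.12 -1.71] w 0.0323
```

View pics/p1.png

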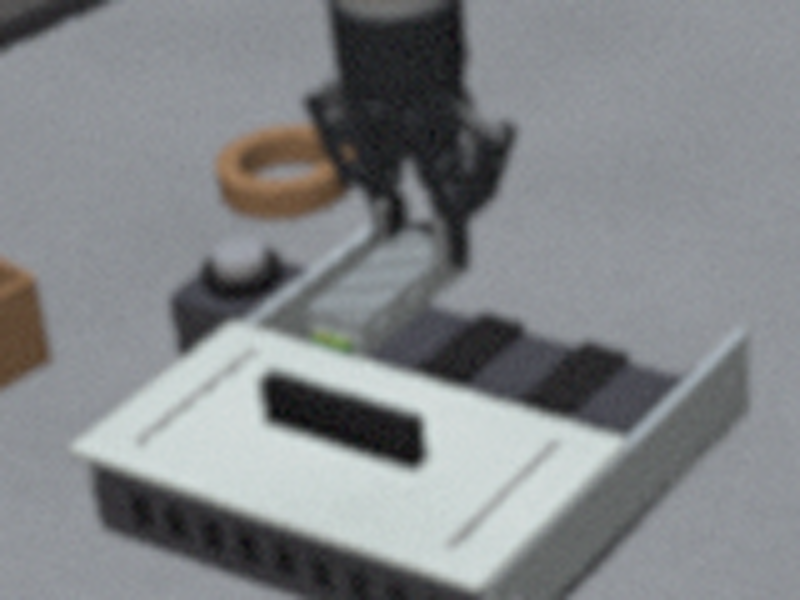

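View pics/p2.png

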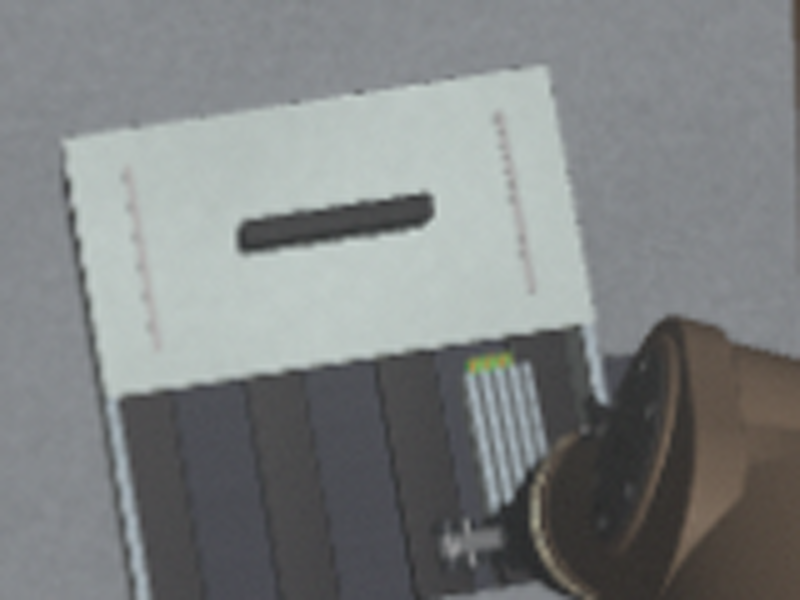

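The module hangs over the right lane with its nose just short of the hood at (491,363). I'll check the alignment numerically.

```bash
python3 - <<'E'
from h import *
c=cap("top")
f=lambda p:[(330+(a+.5)/5-.5,150+(b+.5)/5-.5) for a,b in p]
print("nose",todock(plane(c,f([(490,357)]),.055)))
print("top corners",todock(plane(c,f([(467,375),(531,364),(489,507),(547,450)]),.071)))
print("guide edges z17",todock(plane(c,f([(377,360),(439,350),(246,382),(308,370),(410,568)]),.017)))
E
```

```text
nose [[-0.00954931 -0.07279359]]
top corners [[-0.01855605 -0.05522208]
 [-0.01810556 -0.08943681]
 [-0.08786004 -0.05433799]
 [-0.06355977 -0.08957772]]
guide edges z17 [[ 0.00225744 -0.0208653 ]
 [ 0.00238514 -0.0552927 ]
 [ 0.00152776  0.05152385]
 [ 0.00272488  0.01718101]
 [-0.11153458 -0.01893058]]
```

```bash
python3 -m handwheel '{"rot":[[0,0,0],[0,0,0],[0,0,0],[0,0,0],[0,0,0],[0,0,0]],"xyz":[[0.8,0,0.05],[0.5,0,0],[0.3,0,0],[0.15,0,0],[0,0,0],[0,0,0]],"gripper":[-1,-1,-1,-1,-1,-1]}'
python3 - <<'E'
from h import *;st()
c=cap("scene"); crop(c,160,150,320,270,5,"p3")
E
```

```text
time: 15.9
position: [0.4794, -0.2566, 0.0226]
tool_rot: [[0.0, 0.984, 0.176], [-0.0, 0.176, -0.984], [-1.0, 0.0, 0.0]]
contact_force: [1.0, 0.7, -1.0]
width: 0.0326
t 15.9 world [ 0.4794 -0.2566  0.0226] dock mm [-106.2  -72.1] z 22.6 yaw-TH 0.0008 tilt [-1.  0.  0.] F [ 1.13  0.49 -0.98] w 0.0326
```

View pics/p3.png

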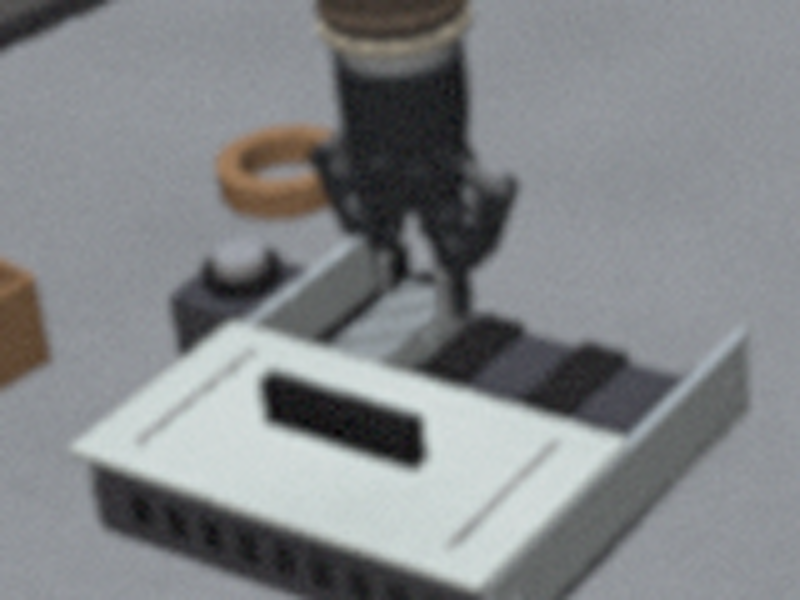

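```bash
python3 -m handwheel '{"rot":[[0,0,0],[0,0,0],[0,0,0],[0,0,0],[0,0,0],[0,0,0],[0,0,0],[0,0,0]],"xyz":[[0.06,0,0],[0,0.3,0],[0,0.4,0],[0,0.4,0],[0,0.4,0],[0,0.4,0],[0,0,0],[0,0,0]],"gripper":[-1,-1,-1,-1,-1,-1,-1,-1]}'
python3 -c "from h import *;st()"
python3 -m handwheel '{"rot":[[0,0,0],[0,0,0],[0,0,0],[0,0,0],[0,0,0],[0,0,0],[0,0,0],[0,0,0]],"xyz":[[0,0.3,0],[0,0.3,0],[0,0.3,0],[0,0.3,0],[0,0.3,0],[0,0.3,0],[0,0.1,0],[0,0,0]],"gripper":[-1,-1,-1,-1,-1,-1,-1,-1]}'
python3 -c "from h import *;st()"
```

```text
time: 16.75
position: [0.5181, -0.2495, 0.0214]
tool_rot: [[0.002, 0.984, 0.177], [-0.0, 0.177, -0.984], [-1.0, 0.002, 0.0]]
contact_force: [2.4, 1.0, 2.0]
width: 0.0325
t 16.75 world [ 0.5181 -0.2495  0.0214] dock mm [-66.9 -71.9] z 21.4 yaw-TH 0.0017 tilt [-1.     0.002  0.   ] F [2.54 0.55 2.04] w 0.0325
time: 17.55
position: [0.5513, -0.2446, 0.0214]
tool_rot: [[-0.004, 0.985, 0.174], [-0.001, 0.174, -0.985], [-1.0, -0.005, 0.0]]
contact_force: [-8.6, -1.3, 13.8]
width: 0.0325
t 17.55 world [ 0.5513 -0.2446  0.0214] dock mm [-33.4 -72.9] z 21.4 yaw-TH -0.001 tilt [-1.    -0.005  0.   ] F [-8.7   0.22 13.79] w 0.0325
```

```bash
python3 -m handwheel '{"rot":[[0,0,0],[0,0,0],[0,0,0],[0,0,0],[0,0,0],[0,0,0],[0,0,0],[0,0,0],[0,0,0]],"xyz":[[0,0.3,0],[0,0.3,0],[0,0.2,0],[0,0,0],[0,0,0],[0,0,0],[0,0,0],[0,0,0],[0,0,0]],"gripper":[-1,-1,-1,-1,-1,0,0,0,0]}'
python3 -c "from h import *;st()"
python3 -m handwheel '{"rot":[[0,0,0],[0,0,0],[0,0,0],[0,0,0],[0,0,0],[0,0,0],[0,0,0]],"xyz":[[-1,0,0],[-1,0,0],[-1,-1,0],[0,-1,0],[0,-1,0],[0,-0.5,0],[0,0,0]],"gripper":[0,0,0,0,-1,-1,-1]}'
python3 - <<'E'
from h import *;st()
c=cap("scene"); crop(c,160,150,320,270,5,"p4")
c=cap("top"); crop(c,330,150,490,270,5,"p5")
E
```

```text
time: 18.45
position: [0.5698, -0.2402, 0.0209]
tool_rot: [[-0.0, 0.984, 0.176], [0.0, 0.176, -0.984], [-1.0, -0.0, -0.0]]
contact_force: [0.0, 0.2, 0.2]
width: 0.0423
t 18.45 world [ 0.5698 -0.2402  0.0209] dock mm [-14.4 -71.8] z 20.9 yaw-TH 0.0009 tilt [-1. -0. -0.] F [0.04 0.21 0.2 ] w 0.0423
time: 19.15
position: [0.4997, -0.2532, 0.0811]
tool_rot: [[-0.001, 0.985, 0.175], [-0.0, 0.175, -0.985], [-1.0, -0.001, 0.0]]
contact_force: [-0.1, -0.3, -0.4]
width: 0.0007
t 19.15 world [ 0.4997 -0.2532  0.0811] dock mm [-85.7 -72.3] z 81.1 yaw-TH -0.0005 tilt [-1.    -0.001  0.   ] F [-0.19 -0.28 -0.43] w 0.0007
```

View pics/p4.png

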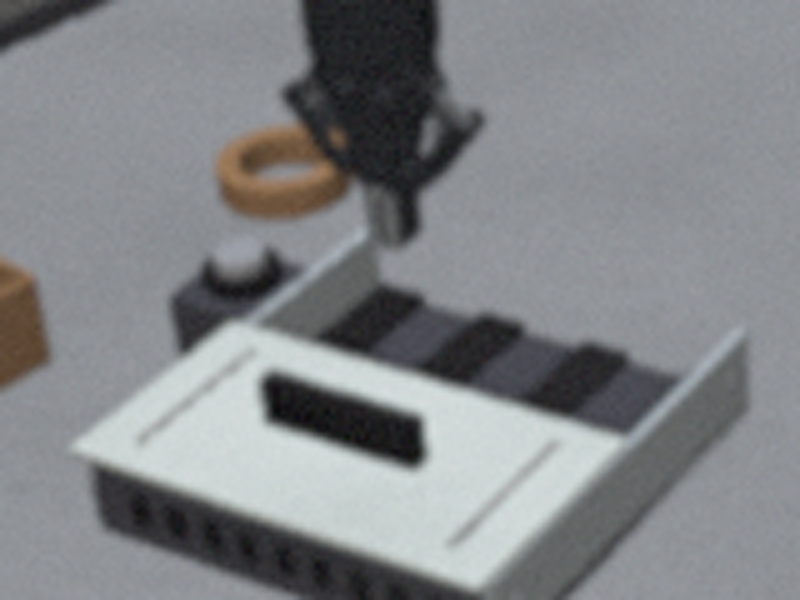

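View pics/p5.png

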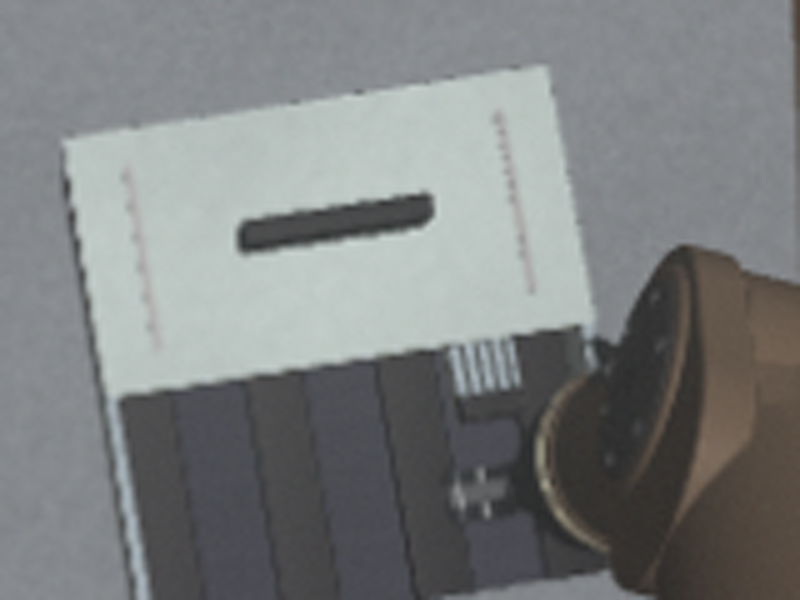

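```bash
python3 -m handwheel '{"rot":[[0,0,0],[0,0,0],[0,0,0],[0,0,0],[0,0,0],[0,0,0],[0,0,0],[0,0,0],[0,0,0],[0,0,0]],"xyz":[[1,0,0],[1,0,0],[0.9,0,0],[0,0,0],[0,0.5,0],[0,0.5,0],[0,0.5,0],[0,0.3,0],[0,0.2,0],[0,0,0]],"gripper":[-1,-1,-1,-1,-1,-1,-1,-1,-1,-1]}'
python3 -c "from h import *;st()"
python3 -m handwheel '{"rot":[[0,0,0],[0,0,0],[0,0,0],[0,0,0]],"xyz":[[0,0.2,0],[0,0.2,0],[0,0,0],[0,0,0]],"gripper":[-1,-1,-1,-1]}'
python3 -c "from h import *;st()"
```

```text
time: 20.25
position: [0.5404, -0.2456, 0.0233]
tool_rot: [[-0.001, 0.984, 0.176], [-0.0, 0.176, -0.984], [-1.0, -0.001, 0.0]]
contact_force: [-1.8, -0.2, 0.9]
width: 0.0002
t 20.25 world [ 0.5404 -0.2456  0.0233] dock mm [-44.3 -72. ] z 23.3 yaw-TH 0.0009 tilt [-1.    -0.001  0.   ] F [-1.85  0.1   0.95] w 0.0002
time: 20.65
position: [0.5431, -0.2454, 0.0225]
tool_rot: [[-0.009, 0.985, 0.174], [-0.0, 0.174, -0.985], [-1.0, -0.009, -0.001]]
contact_force: [-16.5, -1.6, 9.2]
width: -0.0002
t 20.65 world [ 0.5431 -0.2454  0.0225] dock mm [-41.6 -72.2] z 22.5 yaw-TH -0.0012 tilt [-1.    -0.009 -0.001] F [-16.56   1.34   9.19] w -0.0002
```

```bash
python3 -m handwheel '{"rot":[[0,0,0],[0,0,0],[0,0,0]],"xyz":[[0,0.2,0],[0,0,0],[0,0,0]],"gripper":[-1,-1,-1]}'
python3 - <<'E'
from h import *;st()
E
python3 -m handwheel '{"rot":[[0,0,0],[0,0,0],[0,0,0],[0,0,0],[0,0,0],[0,0,0],[0,0,0],[0,0,0],[0,0,0],[0,0,0],[0,0,0]],"xyz":[[0,-1,0],[-1,-1,0],[-1,-1,0],[-1,-1,0],[-1,-1,0],[-1,-1,0],[-1,0,0],[-1,0,0],[-0.5,0,0],[0,0,0],[0,0,0]],"gripper":[-1,-1,-1,-1,-1,-1,-1,-1,-1,-1,-1]}'
python3 - <<'E'
from h import *;st()
c=cap("top"); crop(c,330,150,490,270,5,"p6")
for o in modules(c,box=(170,190,330,320)): print(o)
crop(c,170,190,330,310,5,"p7")
E
```

```text
time: 20.95
position: [0.5431, -0.2454, 0.0219]
tool_rot: [[-0.016, 0.985, 0.172], [-0.0, 0.172, -0.985], [-1.0, -0.015, -0.002]]
contact_force: [-26.8, -2.5, 15.3]
width: 0.0
t 20.95 world [ 0.5431 -0.2454  0.0219] dock mm [-41.6 -72.3] z 21.9 yaw-TH -0.0027 tilt [-1.    -0.015 -0.002] F [-26.83   2.19  15.32] w 0.0
time: 22.05
position: [0.434, -0.2645, 0.1726]
tool_rot: [[-0.0, 0.984, 0.176], [0.0, 0.176, -0.984], [-1.0, -0.0, -0.0]]
contact_force: [-1.0, -0.5, -0.5]
width: 0.0002
t 22.05 world [ 0.434  -0.2645  0.1726] dock mm [-152.4  -71.9] z 172.6 yaw-TH 0.001 tilt [-1. -0. -0.] F [-1.12 -0.29 -0.53] w 0.0002
([170, 190, 160, 130, 12090], [481.0, 234.7], [349.2, 435.0], -1.5529999732971191)
([232, 227, 15, 38, 454], [503.0, 258.1], [33.9, 97.2], 0.12700000405311584)
([201, 234, 13, 37, 459], [483.9, 344.4], [32.8, 97.0], 0.0430000014603138)
```

View pics/p6.png

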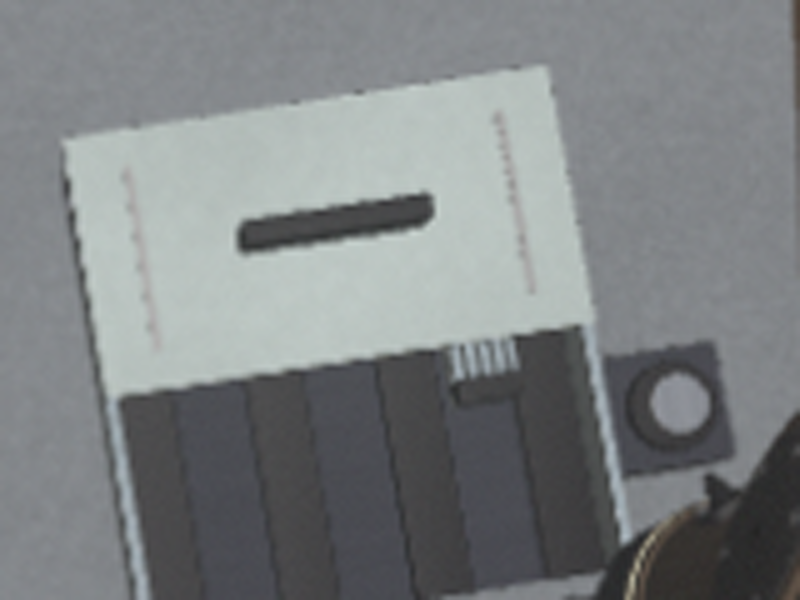

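View pics/p7.png

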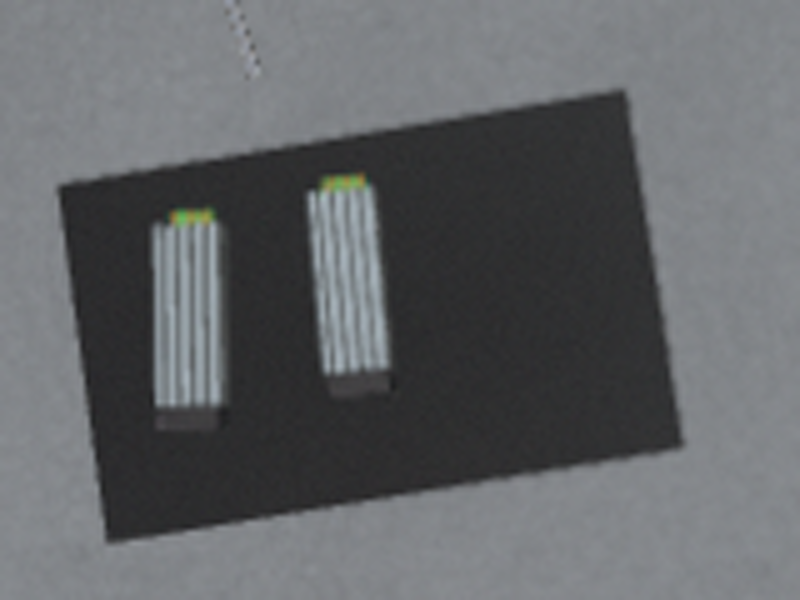

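The first module stopped hard against 27 N at TCP -41.6, so it's home; its cap rear is at (488,400). The other two modules haven't moved. Now for the middle module.

```bash
python3 -m handwheel '{"rot":[[0,0,0],[0,0,0],[0,0,0],[0,0,0],[0,0,0],[0,0,0],[0,0,0],[0,0,0],[0,0,0],[0,0,0],[0,0,0],[0,0,0],[0,0,0],[0,0,0],[0,0,0],[0,0,0],[0,0,0],[0,0,0],[0,0,0],[0,0,0]],"xyz":[[0,0,-0.5],[0,0,-1],[0,0.3,-1],[0,0.3,-1],[0,0.3,-1],[0,0.3,-1],[0,0.3,-1],[0,0.3,-1],[0,0.3,-1],[0,0.3,-1],[0,0.3,-1],[0,0.3,-1],[0,0.3,-1],[0,0.3,-1],[0,0.3,-1],[0,0.3,-1],[0,0.3,-1],[0,0.3,-1],[0,0.3,-1],[0,0.3,-1]],"gripper":[0.3,0.3,0.3,0.3,0.3,0.3,0.3,0.3,0.3,0.3,0.3,0.3,0.3,0.3,0.3,0.3,0.3,0.3,0.3,0.3]}'
python3 -m handwheel '{"rot":[[0,0,0],[0,0,0],[0,0,0],[0,0,0],[0,0,0],[0,0,0],[0.48,0,0],[0,0,0],[0,0,0]],"xyz":[[0,0.3,-1],[0,0.2,-1],[0,0.1,-1],[0,0,-1],[0,0,-1],[0,0,-0.7],[0,0,0],[0,0,0],[0,0,0]],"gripper":[0.3,0.3,0.3,0.3,0.3,0.3,0.3,0.3,0.3]}'
python3 - <<'E'
from h import *;st()
c=cap("top")
f=lambda p:[(330+(a+.5)/5-.5,150+(b+.5)/5-.5) for a,b in p]
print("rear edge",todock(plane(c,f([(456,404),(522,395)]),.035)))
crop(c,170,190,330,310,5,"q1")
E
```

```text
time: 24.1
position: [0.4706, 0.1396, 0.1723]
tool_rot: [[-0.002, 0.984, 0.176], [-0.0, 0.176, -0.984], [-1.0, -0.002, -0.0]]
contact_force: [-0.1, -0.4, -0.2]
width: 0.0552
time: 25.0
position: [0.4631, 0.2522, 0.1727]
tool_rot: [[-0.001, 0.992, 0.129], [-0.001, 0.129, -0.992], [-1.0, -0.001, 0.001]]
contact_force: [-0.6, 0.0, 0.0]
width: 0.0553
t 25.0 world [0.4631 0.2522 0.1727] dock mm [-33.2 431.7] z 172.7 yaw-TH -0.0463 tilt [-1.    -0.001  0.001] F [-0.57  0.15  0.  ] w 0.0553
rear edge [[-0.02958383 -0.05508855]
 [-0.03037367 -0.09114465]]
```

View pics/q1.png

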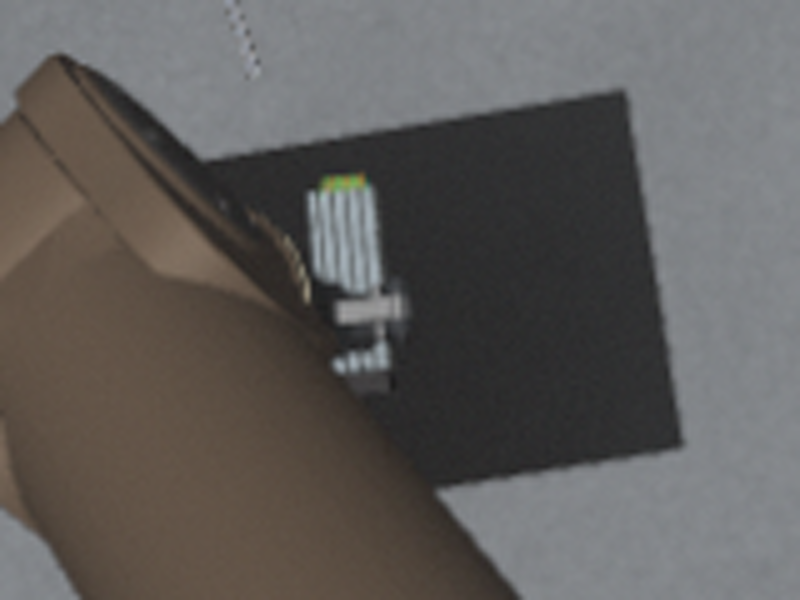

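The first module's rear edge measures -30 mm, which confirms it's home. The middle module is still in place, so I'll descend and grip.

```bash
python3 -m handwheel '{"rot":[[0,0,0],[0,0,0],[0,0,0],[0,0,0],[0,0,0],[0,0,0],[0,0,0],[0,0,0],[0,0,0],[0,0,0],[0,0,0],[0,0,0],[0,0,0],[0,0,0],[0,0,0],[0,0,0]],"xyz":[[1,0,0],[1,0,0],[1,0,0],[1,0,0],[1,0,0],[1,0,0],[1,0,0],[0.5,0,0],[0.5,0,0],[0,0,0],[0,0,0],[0,0,0],[0,0,0],[0,0,0],[0,0,0],[0,0,0]],"gripper":[0.3,0.3,0.3,0.3,0.3,0.3,0.3,0.3,0.3,0.3,0.3,-1,-1,-1,-1,-1]}' 60
python3 -c "from h import *;st()"
python3 -m handwheel '{"rot":[[0,0,0],[0,0,0],[0,0,0],[0,0,0],[0,0,0],[0,0,0],[0,0,0],[-0.47,0,0],[0,0,0],[0,0,0]],"xyz":[[-0.5,0,0],[-1,0,0],[-1,0,0],[-1,0,0],[-1,0,0],[-1,0,0],[-0.5,0,0],[0,0,0],[0,0,0],[0,0,0]],"gripper":[-1,-1,-1,-1,-1,-1,-1,-1,-1,-1]}'
python3 - <<'E'
from h import *;st()
c=cap("scene"); crop(c,310,150,470,300,4,"q2")
E
```

```text
time: 26.65
position: [0.464, 0.2531, 0.0141]
tool_rot: [[0.002, 0.992, 0.129], [0.001, 0.129, -0.992], [-1.0, 0.002, -0.001]]
contact_force: [-1.0, 0.4, 4.9]
width: 0.0324
t 26.65 world [0.464  0.2531 0.0141] dock mm [-32.2 432.5] z 14.1 yaw-TH -0.0471 tilt [-1.     0.002 -0.001] F [-0.93  0.6   4.95] w 0.0324
time: 27.65
position: [0.4631, 0.2523, 0.1329]
tool_rot: [[-0.001, 0.985, 0.174], [-0.0, 0.174, -0.985], [-1.0, -0.001, 0.0]]
contact_force: [0.3, 0.6, -2.7]
width: 0.0323
t 27.65 world [0.4631 0.2523 0.1329] dock mm [-33.2 431.8] z 132.9 yaw-TH -0.0015 tilt [-1.    -0.001  0.   ] F [ 0.42  0.52 -2.71] w 0.0323
```

View pics/q2.png

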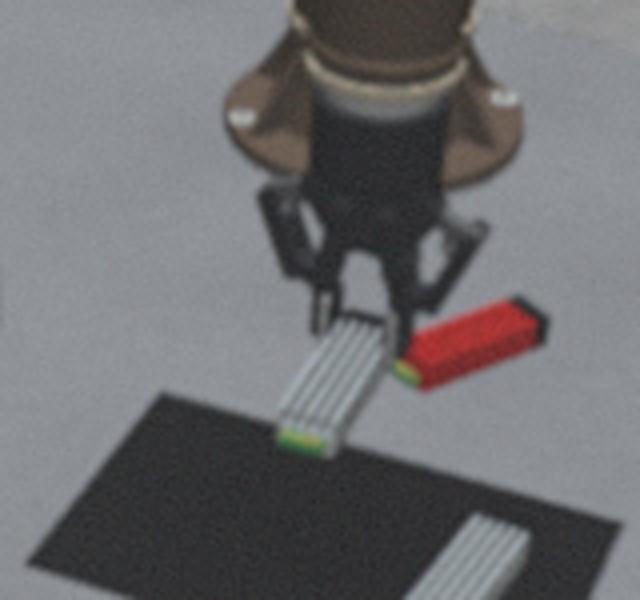

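```bash
python3 -m handwheel '{"rot":[[0,0,0],[0,0,0],[0,0,0],[0,0,0],[0,0,0],[0,0,0],[0,0,0],[0,0,0],[0,0,0],[0,0,0],[0,0,0],[0,0,0],[0,0,0],[0,0,0],[0,0,0],[0,0,0],[0,0,0],[0,0,0],[0,0,0],[0,0,0]],"xyz":[[0,-0.3,0.5],[0,-0.3,1],[0,-0.3,1],[0,-0.3,1],[0,-0.3,1],[0,-0.3,1],[0,-0.3,1],[0,-0.3,1],[0,-0.3,1],[0,-0.3,1],[0,-0.3,1],[0,-0.3,1],[0,-0.15,1],[0,0,1],[0,0,1],[0,0,1],[0,0,1],[0,0,1],[0,0,1],[0,0,1]],"gripper":[-1,-1,-1,-1,-1,-1,-1,-1,-1,-1,-1,-1,-1,-1,-1,-1,-1,-1,-1,-1]}'
python3 -m handwheel '{"rot":[[0,0,0],[0,0,0],[0,0,0],[0,0,0],[0,0,0],[0,0,0],[0,0,0],[0,0,0],[0,0,0]],"xyz":[[0,0,1],[0,0,0.7],[0,0,0.4],[1,0,0],[1,0,0],[1,0,0],[0.8,0,0],[0,0,0],[0,0,0]],"gripper":[-1,-1,-1,-1,-1,-1,-1,-1,-1]}'
python3 - <<'E'
from h import *;st()
c=cap("top"); crop(c,330,150,490,270,5,"q3")
E
```

```text
time: 29.7
position: [0.4568, -0.1457, 0.1328]
tool_rot: [[-0.001, 0.985, 0.174], [-0.0, 0.174, -0.985], [-1.0, -0.001, -0.0]]
contact_force: [-0.2, 0.1, -1.8]
width: 0.0324
time: 30.6
position: [0.465, -0.1854, 0.0573]
tool_rot: [[-0.001, 0.985, 0.175], [0.0, 0.175, -0.985], [-1.0, -0.0, -0.0]]
contact_force: [0.1, -0.3, -2.7]
width: 0.0327
t 30.6 world [ 0.465  -0.1854  0.0573] dock mm [-108.     0.5] z 57.3 yaw-TH 0.0003 tilt [-1. -0. -0.] F [ 0.04 -0.3  -2.68] w 0.0327
```

View pics/q3.png

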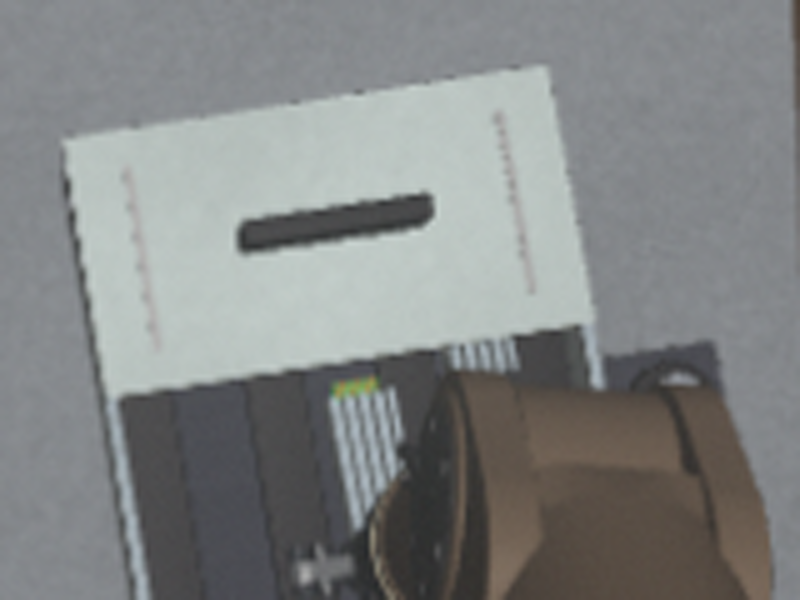

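The second module is over the middle lane with its nose at (356,382), so I'll lower it and slide it in.

```bash
python3 -m handwheel '{"rot":[[0,0,0],[0,0,0],[0,0,0],[0,0,0],[0,0,0],[0,0,0],[0,0,0],[0,0,0],[0,0,0],[0,0,0],[0,0,0],[0,0,0]],"xyz":[[0.8,0,0.05],[0.5,0,0],[0.3,0,0],[0.17,0,0],[0,0,0],[0,0.3,0],[0,0.4,0],[0,0.4,0],[0,0.4,0],[0,0.4,0],[0,0,0],[0,0,0]],"gripper":[-1,-1,-1,-1,-1,-1,-1,-1,-1,-1,-1,-1]}'
python3 -c "from h import *;st()"
python3 -m handwheel '{"rot":[[0,0,0],[0,0,0],[0,0,0],[0,0,0],[0,0,0],[0,0,0],[0,0,0],[0,0,0]],"xyz":[[0,0.3,0],[0,0.3,0],[0,0.3,0],[0,0.3,0],[0,0.3,0],[0,0.3,0],[0,0.1,0],[0,0,0]],"gripper":[-1,-1,-1,-1,-1,-1,-1,-1]}'
python3 -c "from h import *;st()"
```

```text
time: 31.85
position: [0.5027, -0.1801, 0.0216]
tool_rot: [[-0.0, 0.985, 0.175], [-0.0, 0.175, -0.985], [-1.0, -0.0, -0.0]]
contact_force: [0.9, -0.5, -1.7]
width: 0.0325
t 31.85 world [ 0.5027 -0.1801  0.0216] dock mm [-70.   -0.9] z 21.6 yaw-TH -0.0 tilt [-1. -0. -0.] F [ 0.76 -0.69 -1.73] w 0.0325
time: 32.65
position: [0.5402, -0.1735, 0.0215]
tool_rot: [[-0.0, 0.985, 0.175], [0.0, 0.175, -0.985], [-1.0, -0.0, -0.0]]
contact_force: [-2.0, 0.2, -1.7]
width: 0.0323
t 32.65 world [ 0.5402 -0.1735  0.0215] dock mm [-31.9  -0.9] z 21.5 yaw-TH -0.0002 tilt [-1. -0. -0.] F [-1.88  0.57 -1.7 ] w 0.0323
```

```bash
python3 -m handwheel '{"rot":[[0,0,0],[0,0,0],[0,0,0],[0,0,0],[0,0,0],[0,0,0],[0,0,0]],"xyz":[[0,0.3,0],[0,0.3,0],[0,0.2,0],[0,0,0],[0,0,0],[0,0,0],[0,0,0]],"gripper":[-1,-1,-1,-1,-1,-1,-1]}'
python3 -c "from h import *;st()"
python3 - <<'E'
from h import *
c=cap("top"); crop(c,330,150,490,270,5,"q4")
E
```

```text
time: 33.35
position: [0.5566, -0.1705, 0.0219]
tool_rot: [[0.001, 0.985, 0.175], [0.0, 0.175, -0.985], [-1.0, 0.001, 0.0]]
contact_force: [2.3, 0.7, -4.6]
width: 0.0324
t 33.35 world [ 0.5566 -0.1705  0.0219] dock mm [-15.2  -0.9] z 21.9 yaw-TH -0.0 tilt [-1.     0.001  0.   ] F [ 2.37  0.26 -4.63] w 0.0324
```

View pics/q4.png

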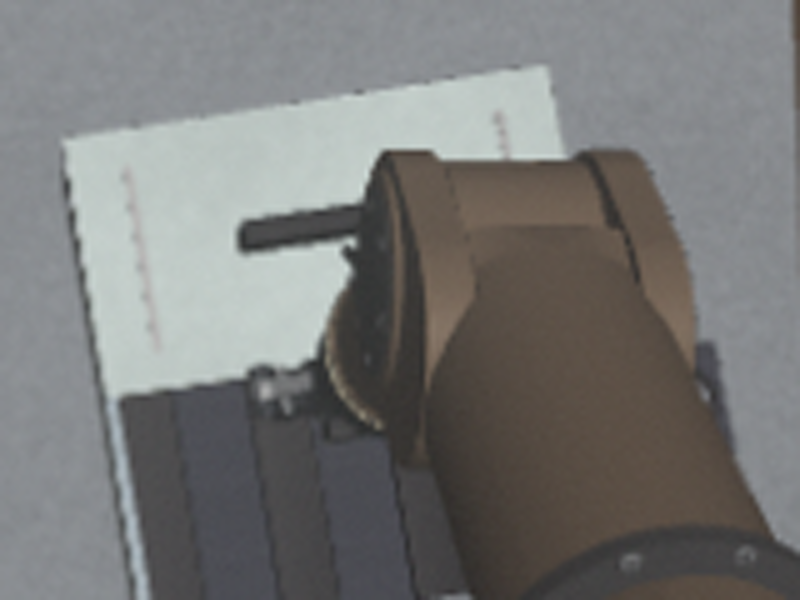

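```bash
python3 -m handwheel '{"rot":[[0,0,0],[0,0,0],[0,0,0],[0,0,0],[0,0,0],[0,0,0],[0,0,0],[0,0,0],[0,0,0],[0,0,0],[0,0,0],[0,0,0],[0,0,0]],"xyz":[[0,0,0],[0,0,0],[0,0,0],[0,0,0],[-1,0,0],[-1,0,0],[-1,-1,0],[0,-1,0],[0,-1,0],[0,-1,0],[0,0,0],[0,0,0],[0,0,0]],"gripper":[0,0,0,0,0,0,0,0,-1,-1,-1,-1,-1]}'
python3 - <<'E'
from h import *;st()
c=cap("top"); crop(c,330,150,490,270,5,"q5")
E
```

```text
time: 34.7
position: [0.4781, -0.1846, 0.0819]
tool_rot: [[0.001, 0.985, 0.175], [-0.0, 0.175, -0.985], [-1.0, 0.001, 0.0]]
contact_force: [0.7, -0.2, 0.2]
width: -0.0
t 34.7 world [ 0.4781 -0.1846  0.0819] dock mm [-94.9  -1. ] z 81.9 yaw-TH 0.0001 tilt [-1.     0.001  0.   ] F [ 0.66 -0.35  0.22] w -0.0
```

View pics/q5.png

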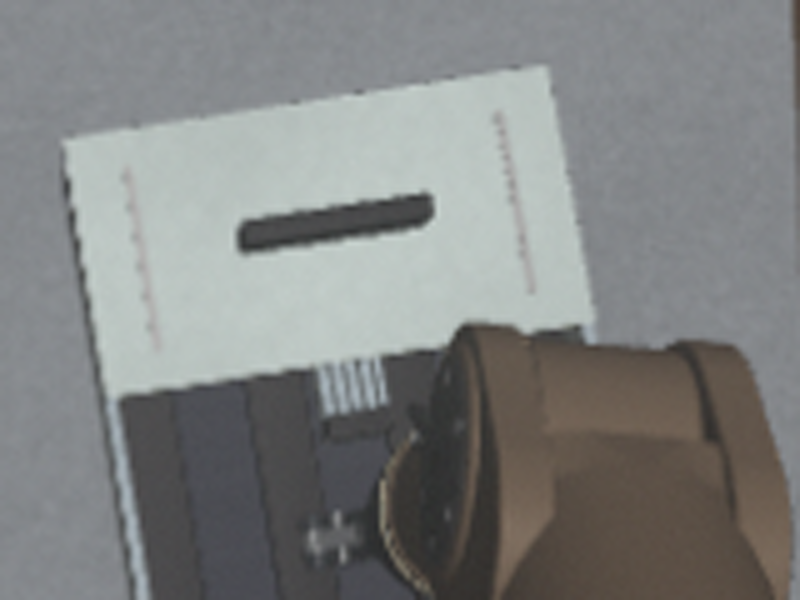

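```bash
python3 -m handwheel '{"rot":[[0,0,0],[0,0,0],[0,0,0],[0,0,0],[0,0,0],[0,0,0],[0,0,0],[0,0,0],[0,0,0],[0,0,0]],"xyz":[[1,0,0],[1,0,0],[0.9,0,0],[0,0,0],[0,0.5,0],[0,0.5,0],[0,0.5,0],[0,0.5,0],[0,0.3,0],[0,0,0]],"gripper":[-1,-1,-1,-1,-1,-1,-1,-1,-1,-1]}'
python3 -c "from h import *;st()"
python3 -m handwheel '{"rot":[[0,0,0],[0,0,0],[0,0,0],[0,0,0],[0,0,0],[0,0,0]],"xyz":[[0,0.2,0],[0,0.2,0],[0,0.2,0],[0,0.1,0],[0,0,0],[0,0,0]],"gripper":[-1,-1,-1,-1,-1,-1]}'
python3 -c "from h import *;st()"
```

```text
time: 35.75
position: [0.5233, -0.1764, 0.0238]
tool_rot: [[0.0, 0.985, 0.175], [-0.0, 0.175, -0.985], [-1.0, 0.0, 0.0]]
contact_force: [-0.2, 0.1, 0.7]
width: 0.0
t 35.75 world [ 0.5233 -0.1764  0.0238] dock mm [-49.   -0.8] z 23.8 yaw-TH 0.0003 tilt [-1.  0.  0.] F [-0.17  0.1   0.74] w 0.0
time: 36.35
position: [0.5307, -0.1753, 0.0227]
tool_rot: [[-0.01, 0.985, 0.173], [-0.001, 0.173, -0.985], [-1.0, -0.01, -0.001]]
contact_force: [-14.9, -1.8, 8.6]
width: -0.0004
t 36.35 world [ 0.5307 -0.1753  0.0227] dock mm [-41.5  -1.1] z 22.7 yaw-TH -0.002 tilt [-1.    -0.01  -0.001] F [-14.97   0.87   8.62] w -0.0004
```

```bash
python3 -m handwheel '{"rot":[[0,0,0],[0,0,0],[0,0,0]],"xyz":[[0,0.2,0],[0,0,0],[0,0,0]],"gripper":[-1,-1,-1]}'
python3 -c "from h import *;st()"
python3 -m handwheel '{"rot":[[0,0,0],[0,0,0],[0,0,0],[0,0,0],[0,0,0],[0,0,0],[0,0,0],[0,0,0],[0,0,0],[0,0,0],[0,0,0]],"xyz":[[0,-1,0],[-1,-1,0],[-1,-1,0],[-1,-1,0],[-1,-1,0],[-1,-1,0],[-1,0,0],[-1,0,0],[-0.5,0,0],[0,0,0],[0,0,0]],"gripper":[-1,-1,-1,-1,-1,-1,-1,-1,-1,-1,-1]}'
python3 - <<'E'
from h import *;st()
c=cap("top"); crop(c,330,150,490,270,5,"q6")
for o in modules(c,box=(170,190,330,320)): print(o)
crop(c,120,170,330,330,3.5,"q7")
E
```

```text
time: 36.65
position: [0.5308, -0.1753, 0.022]
tool_rot: [[-0.017, 0.985, 0.172], [-0.001, 0.172, -0.985], [-1.0, -0.016, -0.002]]
contact_force: [-24.6, -3.6, 14.1]
width: -0.0002
t 36.65 world [ 0.5308 -0.1753  0.022 ] dock mm [-41.4  -1.1] z 22.0 yaw-TH -0.003 tilt [-1.    -0.016 -0.002] F [-24.86   0.8   14.15] w -0.0002
time: 37.75
position: [0.4218, -0.1945, 0.1731]
tool_rot: [[-0.0, 0.985, 0.175], [0.0, 0.175, -0.985], [-1.0, -0.0, -0.0]]
contact_force: [0.8, 0.2, 0.2]
width: 0.0003
t 37.75 world [ 0.4218 -0.1945  0.1731] dock mm [-152.2   -0.9] z 173.1 yaw-TH -0.0003 tilt [-1. -0. -0.] F [0.84 0.08 0.22] w 0.0003
([170, 190, 160, 130, 12096], [481.0, 234.7], [349.2, 435.0], -1.5529999732971191)
([201, 234, 13, 37, 459], [483.9, 344.4], [32.8, 97.0], 0.0430000014603138)
```

View pics/q6.png

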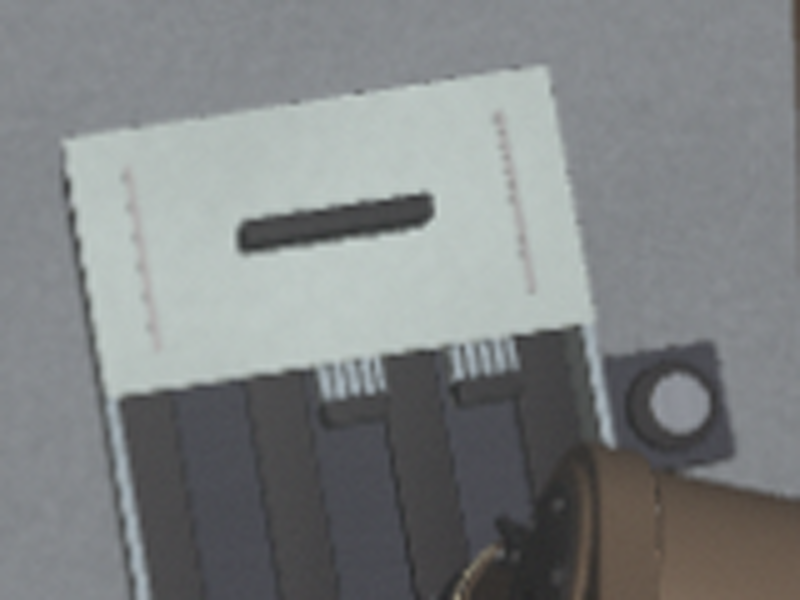

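View pics/q7.png

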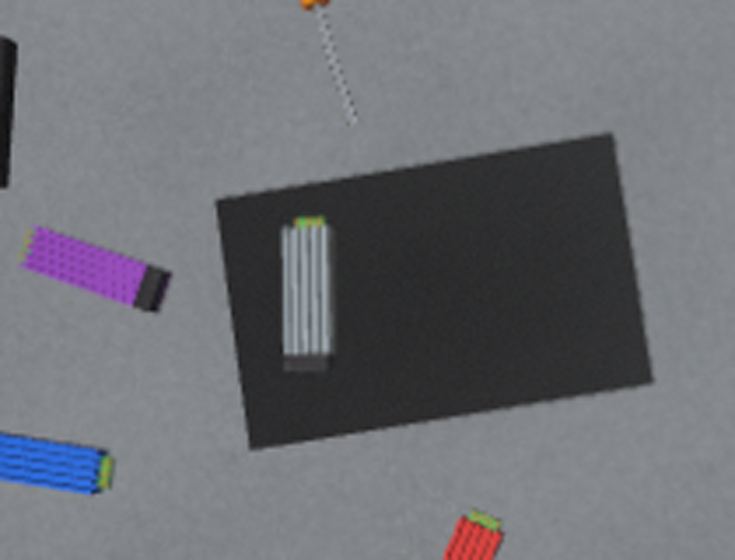

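Two modules are home, with matching stop positions at 25–27 N. The third module hasn't moved.

```bash
python3 -m handwheel '{"rot":[[0,0,0],[0,0,0],[0,0,0],[0,0,0],[0,0,0],[0,0,0],[0,0,0],[0,0,0],[0,0,0],[0,0,0],[0,0,0],[0,0,0],[0,0,0],[0,0,0],[0,0,0],[0,0,0],[0,0,0],[0,0,0],[0,0,0],[0,0,0]],"xyz":[[0,0,-0.5],[0,0,-1],[0,0.3,-1],[0,0.3,-1],[0,0.3,-1],[0,0.3,-1],[0,0.3,-1],[0,0.3,-1],[0,0.3,-1],[0,0.3,-1],[0,0.3,-1],[0,0.3,-1],[0,0.3,-1],[0,0.3,-1],[0,0.3,-1],[0,0.3,-1],[0,0.3,-1],[0,0.3,-1],[0,0.3,-1],[0,0.3,-1]],"gripper":[0.3,0.3,0.3,0.3,0.3,0.3,0.3,0.3,0.3,0.3,0.3,0.3,0.3,0.3,0.3,0.3,0.3,0.3,0.3,0.3]}'
python3 -m handwheel '{"rot":[[0,0,0],[0,0,0],[0,0,0],[0,0,0],[0,0,0],[0,0,0],[0,0,0],[1,0,0],[0.26,0,0],[0,0,0]],"xyz":[[0,0.3,-1],[0,0.05,-1],[0,0,-1],[0,0,-1],[0,0,-1],[0,0,-1],[0,0,-0.8],[0,0,0],[0,0,0],[0,0,0]],"gripper":[0.3,0.3,0.3,0.3,0.3,0.3,0.3,0.3,0.3,0.3]}'
python3 - <<'E'
from h import *;st()
c=cap("top"); crop(c,170,190,330,310,5,"r1")
c=cap("scene"); crop(c,310,150,470,300,4,"r2")
E
```

```text
time: 39.8
position: [0.4591, 0.2096, 0.1728]
tool_rot: [[-0.002, 0.984, 0.176], [-0.0, 0.176, -0.984], [-1.0, -0.002, 0.0]]
contact_force: [-0.7, 0.0, 0.1]
width: 0.0557
time: 40.8
position: [0.4429, 0.3432, 0.1733]
tool_rot: [[-0.0, 0.999, 0.051], [-0.001, 0.051, -0.999], [-1.0, -0.0, 0.001]]
contact_force: [-0.2, -0.1, 0.3]
width: 0.0554
t 40.8 world [0.4429 0.3432 0.1733] dock mm [-37.1 524.8] z 173.3 yaw-TH -0.1254 tilt [-1.    -0.     0.001] F [-0.17 -0.06  0.33] w 0.0554
```

View pics/r1.png

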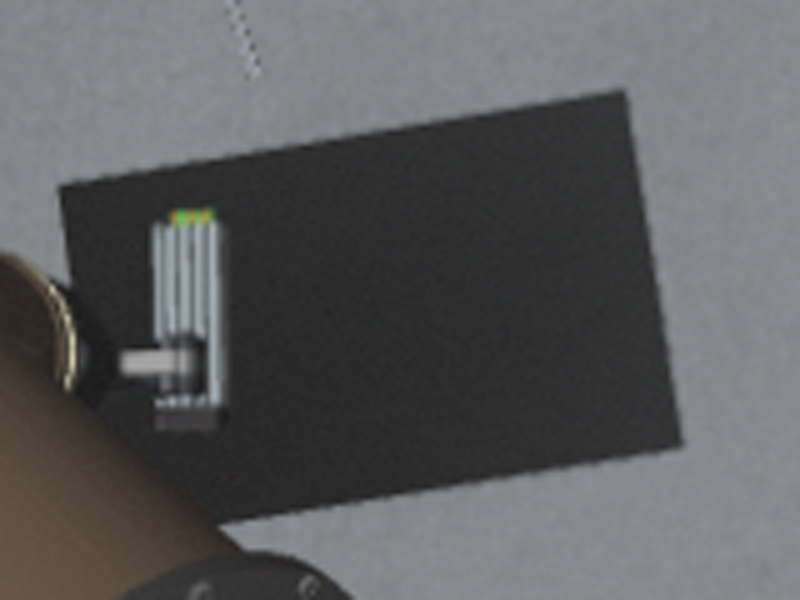

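View pics/r2.png

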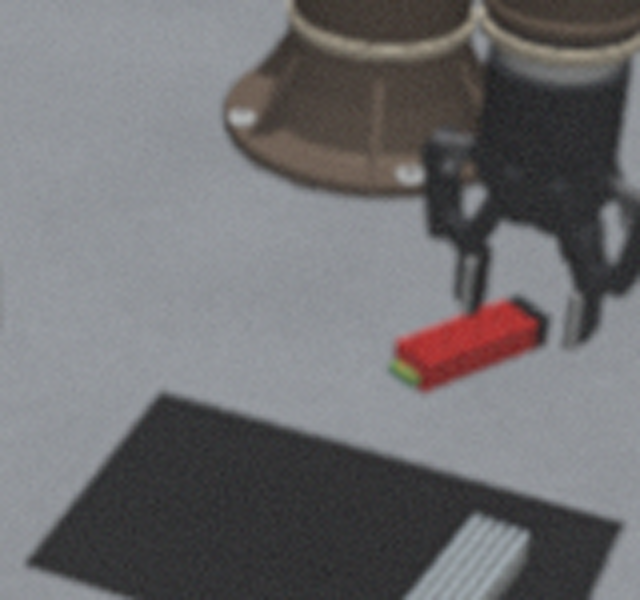

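```bash
python3 -m handwheel '{"rot":[[0,0,0],[0,0,0],[0,0,0],[0,0,0],[0,0,0],[0,0,0],[0,0,0],[0,0,0],[0,0,0],[0,0,0],[0,0,0],[0,0,0],[0,0,0],[0,0,0],[0,0,0],[0,0,0]],"xyz":[[1,0,0],[1,0,0],[1,0,0],[1,0,0],[1,0,0],[1,0,0],[1,0,0],[0.5,0,0],[0.5,0,0],[0,0,0],[0,0,0],[0,0,0],[0,0,0],[0,0,0],[0,0,0],[0,0,0]],"gripper":[0.3,0.3,0.3,0.3,0.3,0.3,0.3,0.3,0.3,0.3,0.3,-1,-1,-1,-1,-1]}' 60
python3 -c "from h import *;st()"
python3 -m handwheel '{"rot":[[0,0,0],[0,0,0],[0,0,0],[0,0,0],[0,0,0],[0,0,0],[0,0,0],[-1,0,0],[-0.26,0,0],[0,0,0],[0,0,0]],"xyz":[[-0.5,0,0],[-1,0,0],[-1,0,0],[-1,0,0],[-1,0,0],[-1,0,0],[-0.5,0,0],[0,0,0],[0,0,0],[0,0,0],[0,0,0]],"gripper":[-1,-1,-1,-1,-1,-1,-1,-1,-1,-1,-1]}'
python3 - <<'E'
from h import *;st()
c=cap("scene"); crop(c,310,150,470,300,4,"r3")
E
```

```text
time: 42.5
position: [0.4437, 0.344, 0.0147]
tool_rot: [[0.001, 0.999, 0.05], [0.001, 0.05, -0.999], [-1.0, 0.001, -0.001]]
contact_force: [-0.5, -0.8, 5.3]
width: 0.0323
t 42.5 world [0.4437 0.344  0.0147] dock mm [-36.2 525.5] z 14.7 yaw-TH -0.1262 tilt [-1.     0.001 -0.001] F [-0.59 -0.74  5.28] w 0.0323
time: 43.6
position: [0.443, 0.3432, 0.1333]
tool_rot: [[-0.001, 0.985, 0.173], [-0.001, 0.173, -0.985], [-1.0, -0.001, 0.0]]
contact_force: [0.3, 0.1, -1.1]
width: 0.0322
t 43.6 world [0.443  0.3432 0.1333] dock mm [-37.1 524.8] z 133.3 yaw-TH -0.0022 tilt [-1.    -0.001  0.   ] F [ 0.31  0.07 -1.11] w 0.0322
```

View pics/r3.png

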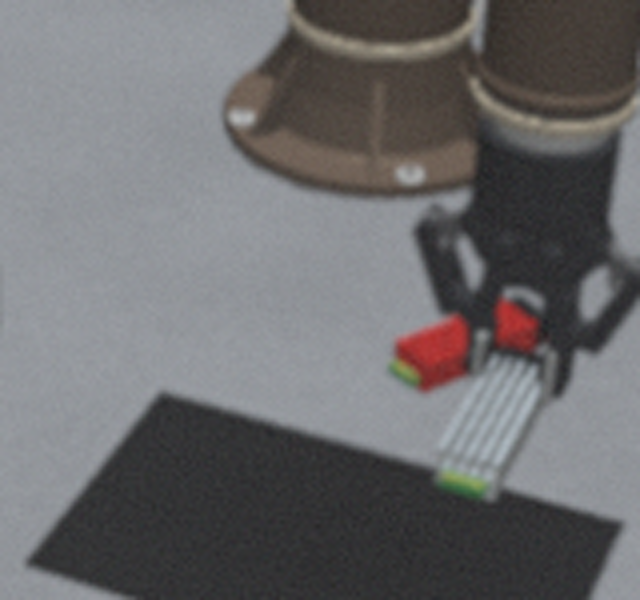

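```bash
python3 -m handwheel '{"rot":[[-0.02,0,0],[0,0,0],[0,0,0],[0,0,0],[0,0,0],[0,0,0],[0,0,0],[0,0,0],[0,0,0],[0,0,0],[0,0,0],[0,0,0],[0,0,0],[0,0,0],[0,0,0],[0,0,0],[0,0,0],[0,0,0],[0,0,0],[0,0,0]],"xyz":[[0,-0.3,0.5],[0,-0.3,1],[0,-0.3,1],[0,-0.3,1],[0,-0.3,1],[0,-0.3,1],[0,-0.3,1],[0,-0.3,1],[0,-0.3,1],[0,-0.3,1],[0,-0.3,1],[0,-0.25,1],[0,0,1],[0,0,1],[0,0,1],[0,0,1],[0,0,1],[0,0,1],[0,0,1],[0,0,1]],"gripper":[-1,-1,-1,-1,-1,-1,-1,-1,-1,-1,-1,-1,-1,-1,-1,-1,-1,-1,-1,-1]}'
python3 -m handwheel '{"rot":[[0,0,0],[0,0,0],[0,0,0],[0,0,0],[0,0,0],[0,0,0],[0,0,0],[0,0,0],[0,0,0],[0,0,0]],"xyz":[[0,0,1],[0,0,1],[0,0,0.7],[0,0,0.45],[1,0,0],[1,0,0],[1,0,0],[0.8,0,0],[0,0,0],[0,0,0]],"gripper":[-1,-1,-1,-1,-1,-1,-1,-1,-1,-1]}'
python3 - <<'E'
from h import *;st()
c=cap("top"); crop(c,330,150,490,270,5,"r4")
E
```

```text
time: 45.65
position: [0.4415, -0.0541, 0.1336]
tool_rot: [[-0.0, 0.984, 0.176], [-0.0, 0.176, -0.984], [-1.0, -0.0, 0.0]]
contact_force: [-0.1, 0.5, -1.5]
width: 0.0322
time: 46.65
position: [0.4533, -0.1145, 0.0579]
tool_rot: [[-0.0, 0.984, 0.177], [0.0, 0.177, -0.984], [-1.0, -0.0, -0.0]]
contact_force: [-0.2, 0.3, -1.5]
width: 0.0321
t 46.65 world [ 0.4533 -0.1145  0.0579] dock mm [-107.1   72.4] z 57.9 yaw-TH 0.0023 tilt [-1. -0. -0.] F [-0.12  0.29 -1.53] w 0.0321
```

View pics/r4.png

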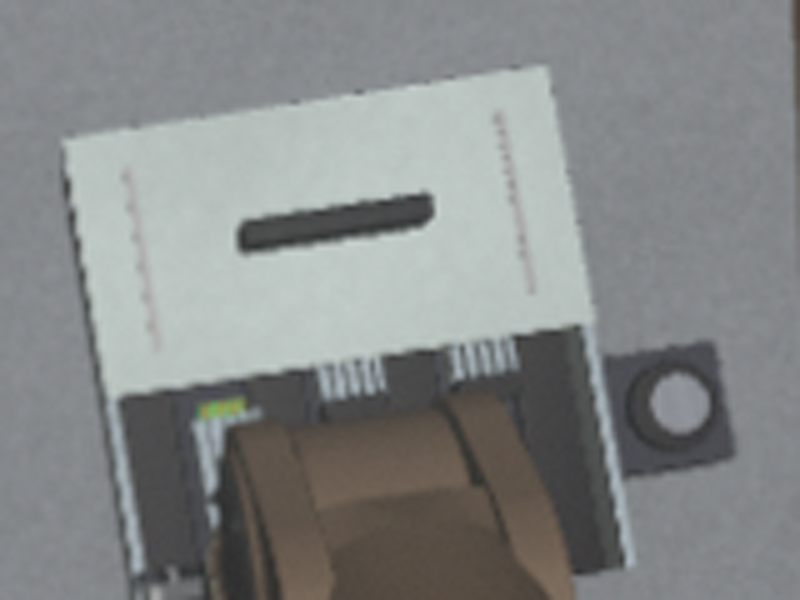

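```bash
python3 - <<'E'
from h import *
c=cap("top")
f=lambda p:[(330+(a+.5)/5-.5,150+(b+.5)/5-.5) for a,b in p]
print("nose",todock(plane(c,f([(221,402)]),.055)), "corners",todock(plane(c,f([(195,420),(261,409)]),.071)))
E
python3 -m handwheel '{"rot":[[0,0,0],[0,0,0],[0,0,0],[0,0,0],[0,0,0]],"xyz":[[0.8,0,0.05],[0.5,0,0],[0.3,0,0],[0.18,0,0],[0,0,0]],"gripper":[-1,-1,-1,-1,-1]}'
python3 -c "from h import *;st()"
```

```text
nose [[-0.01086759  0.07152901]] corners [[-0.01956966  0.08838132]
 [-0.01928193  0.05372709]]
time: 47.25
position: [0.4537, -0.1158, 0.0221]
tool_rot: [[-0.0, 0.984, 0.177], [-0.0, 0.177, -0.984], [-1.0, -0.0, 0.0]]
contact_force: [-0.2, 0.2, -0.9]
width: 0.0326
t 47.25 world [ 0.4537 -0.1158  0.0221] dock mm [-107.   71.] z 22.1 yaw-TH 0.0019 tilt [-1. -0.  0.] F [-0.19  0.26 -0.89] w 0.0326
```

```bash
python3 -m handwheel '{"rot":[[0,0,0],[0,0,0],[0,0,0],[0,0,0],[0,0,0],[0,0,0],[0,0,0]],"xyz":[[0,0.3,0],[0,0.4,0],[0,0.4,0],[0,0.4,0],[0,0.4,0],[0,0,0],[0,0,0]],"gripper":[-1,-1,-1,-1,-1,-1,-1]}'
python3 -c "from h import *;st()"
python3 -m handwheel '{"rot":[[0,0,0],[0,0,0],[0,0,0],[0,0,0],[0,0,0],[0,0,0],[0,0,0],[0,0,0]],"xyz":[[0,0.3,0],[0,0.3,0],[0,0.3,0],[0,0.3,0],[0,0.3,0],[0,0.3,0],[0,0.1,0],[0,0,0]],"gripper":[-1,-1,-1,-1,-1,-1,-1,-1]}'
python3 -c "from h import *;st()"
```

```text
time: 47.95
position: [0.491, -0.1091, 0.022]
tool_rot: [[-0.0, 0.984, 0.177], [0.0, 0.177, -0.984], [-1.0, -0.0, -0.0]]
contact_force: [-0.6, -0.0, -0.7]
width: 0.0327
t 47.95 world [ 0.491  -0.1091  0.022 ] dock mm [-69.1  71.1] z 22.0 yaw-TH 0.0019 tilt [-1. -0. -0.] F [-0.57  0.07 -0.73] w 0.0327
time: 48.75
position: [0.5282, -0.1025, 0.0219]
tool_rot: [[-0.001, 0.984, 0.177], [-0.0, 0.177, -0.984], [-1.0, -0.001, -0.0]]
contact_force: [-2.9, -1.2, -1.0]
width: 0.0325
t 48.75 world [ 0.5282 -0.1025  0.0219] dock mm [-31.2  71.1] z 21.9 yaw-TH 0.0017 tilt [-1.    -0.001 -0.   ] F [-3.11 -0.7  -0.96] w 0.0325
```

```bash
python3 -m handwheel '{"rot":[[0,0,0],[0,0,0],[0,0,0],[0,0,0],[0,0,0]],"xyz":[[0,0.3,0],[0,0.3,0],[0,0.2,0],[0,0,0],[0,0,0]],"gripper":[-1,-1,-1,-1,-1]}'
python3 -c "from h import *;st()"
python3 -m handwheel '{"rot":[[0,0,0],[0,0,0],[0,0,0],[0,0,0],[0,0,0],[0,0,0],[0,0,0],[0,0,0],[0,0,0],[0,0,0],[0,0,0],[0,0,0],[0,0,0]],"xyz":[[0,0,0],[0,0,0],[0,0,0],[0,0,0],[-1,0,0],[-1,0,0],[-1,-1,0],[0,-1,0],[0,-1,0],[0,-1,0],[0,0,0],[0,0,0],[0,0,0]],"gripper":[0,0,0,0,0,0,0,0,-1,-1,-1,-1,-1]}'
python3 - <<'E'
from h import *;st()
c=cap("top"); crop(c,330,150,490,270,5,"r5")
E
```

```text
time: 49.25
position: [0.5451, -0.0995, 0.0222]
tool_rot: [[0.002, 0.984, 0.177], [0.0, 0.177, -0.984], [-1.0, 0.002, 0.0]]
contact_force: [2.2, 0.7, -3.8]
width: 0.0326
t 49.25 world [ 0.5451 -0.0995  0.0222] dock mm [-14.1  71.1] z 22.2 yaw-TH 0.0019 tilt [-1.     0.002  0.   ] F [ 2.3   0.32 -3.81] w 0.0326
time: 50.55
position: [0.4665, -0.1136, 0.0823]
tool_rot: [[0.001, 0.984, 0.177], [0.0, 0.177, -0.984], [-1.0, 0.001, 0.0]]
contact_force: [0.3, 0.3, -0.3]
width: -0.0002
t 50.55 world [ 0.4665 -0.1136  0.0823] dock mm [-94.  71.] z 82.3 yaw-TH 0.002 tilt [-1.     0.001  0.   ] F [ 0.34  0.2  -0.34] w -0.0002
```

View pics/r5.png

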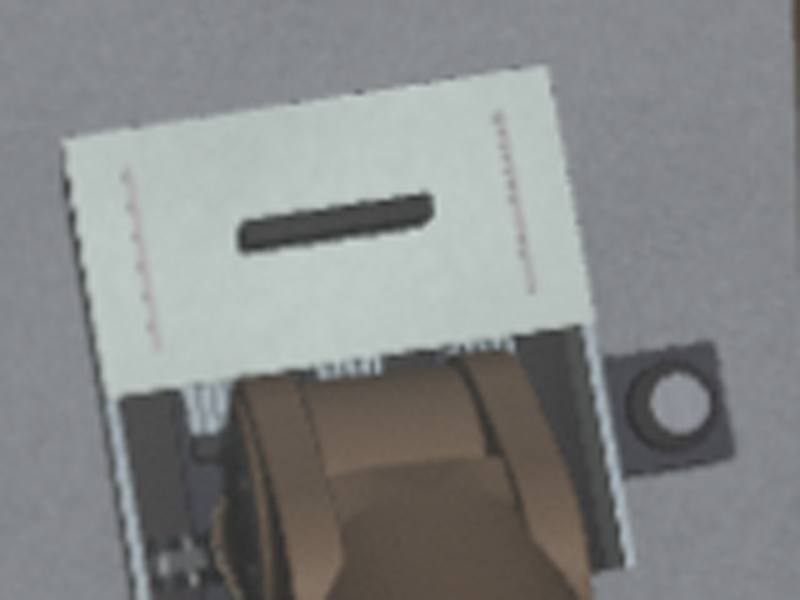

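```bash
python3 -m handwheel '{"rot":[[0,0,0],[0,0,0],[0,0,0],[0,0,0],[0,0,0],[0,0,0],[0,0,0],[0,0,0],[0,0,0],[0,0,0]],"xyz":[[1,0,0],[1,0,0],[0.9,0,0],[0,0,0],[0,0.5,0],[0,0.5,0],[0,0.5,0],[0,0.5,0],[0,0.3,0],[0,0,0]],"gripper":[-1,-1,-1,-1,-1,-1,-1,-1,-1,-1]}'
python3 -c "from h import *;st()"
python3 -m handwheel '{"rot":[[0,0,0],[0,0,0],[0,0,0],[0,0,0],[0,0,0],[0,0,0]],"xyz":[[0,0.2,0],[0,0.2,0],[0,0.2,0],[0,0.1,0],[0,0,0],[0,0,0]],"gripper":[-1,-1,-1,-1,-1,-1]}'
python3 -c "from h import *;st()"
python3 -m handwheel '{"rot":[[0,0,0],[0,0,0],[0,0,0]],"xyz":[[0,0.15,0],[0,0,0],[0,0,0]],"gripper":[-1,-1,-1]}'
python3 -c "from h import *;st()"
```

```text
time: 51.6
position: [0.5115, -0.1054, 0.0242]
tool_rot: [[0.001, 0.984, 0.177], [0.0, 0.177, -0.984], [-1.0, 0.001, 0.0]]
contact_force: [-0.3, 0.3, 0.0]
width: 0.0001
t 51.6 world [ 0.5115 -0.1054  0.0242] dock mm [-48.1  71.1] z 24.2 yaw-TH 0.0021 tilt [-1.     0.001  0.   ] F [-0.27  0.31  0.03] w 0.0001
time: 52.2
position: [0.5183, -0.1045, 0.0229]
tool_rot: [[-0.011, 0.984, 0.176], [-0.002, 0.176, -0.984], [-1.0, -0.011, -0.0]]
contact_force: [-15.0, -2.2, 8.7]
width: 0.0001
t 52.2 world [ 0.5183 -0.1045  0.0229] dock mm [-41.4  70.9] z 22.9 yaw-TH 0.0005 tilt [-1.    -0.011 -0.   ] F [-15.12   0.42   8.71] w 0.0001
time: 52.5
position: [0.5183, -0.1045, 0.0224]
tool_rot: [[-0.016, 0.984, 0.175], [-0.003, 0.175, -0.985], [-1.0, -0.016, -0.0]]
contact_force: [-24.8, -3.4, 14.1]
width: 0.0001
t 52.5 world [ 0.5183 -0.1045  0.0224] dock mm [-41.3  70.8] z 22.4 yaw-TH -0.0 tilt [-1.    -0.016 -0.   ] F [-25.     0.99  14.09] w 0.0001
```

All three modules stopped at the same TCP of about -41.4 mm under 25 N. Retreating to look before shutting the cover.

```bash
python3 -m handwheel '{"rot":[[0,0,0],[0,0,0],[0,0,0],[0,0,0],[0,0,0],[0,0,0],[0,0,0],[0,0,0],[0,0,0],[0,0,0],[0,0,0],[0,0,0],[0,0,0],[0,0,0],[0,0,0],[0,0,0],[0,0,0],[0,0,0]],"xyz":[[0,-1,0],[-1,-1,0],[-1,-1,0],[-1,-1,0],[-1,-1,0],[-1,-1,0],[-1,0,0],[0,0,1],[0,0,1],[0,0,1],[0,0,1],[0,0,1],[0,0,1],[0,0,1],[0,0,1],[0,0,1],[0,0,0],[0,0,0]],"gripper":[-1,-1,-1,-1,-1,-1,-1,-1,-1,-1,-1,-1,-1,-1,-1,-1,-1,-1]}'
python3 - <<'E'
from h import *;st()
c=cap("top"); crop(c,330,150,490,270,5,"u1")
f=lambda p:[(330+(a+.5)/5-.5,150+(b+.5)/5-.5) for a,b in p]
print("handle",todock(plane(c,f([(336,223)]),.091)))
E
```

```text
time: 54.3
position: [0.4409, -0.301, 0.1439]
tool_rot: [[-0.0, 0.984, 0.176], [0.0, 0.176, -0.984], [-1.0, -0.0, -0.0]]
contact_force: [-0.4, 0.3, 0.6]
width: 0.0
t 54.3 world [ 0.4409 -0.301   0.1439] dock mm [-151.9 -109.1] z 143.9 yaw-TH 0.0009 tilt [-1. -0. -0.] F [-0.37  0.42  0.61] w 0.0
handle [[0.06732815 0.00214837]]
```

View pics/u1.png

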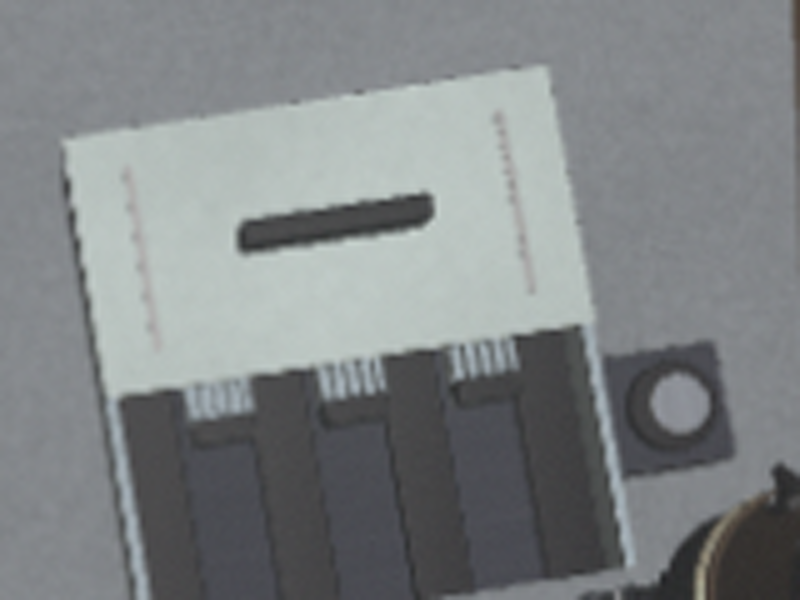

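All three rear caps line up across the lanes at (223,432), (352,410) and (488,388). Next I'll move behind the handle and pull the cover shut.

```bash
python3 -m handwheel '{"rot":[[0,0,0],[0,0,0],[0,0,0],[0,0,0],[0,0,0],[0,0,0],[0,0,0],[0,0,0],[0,0,0],[0,0,0],[0,0,0],[0,0,0],[0,0,0],[0,0,0],[0,0,0],[0,0,0],[0,0,0],[0,0,0],[0,0,0],[0,0,0]],"xyz":[[0,0.5,-0.5],[0,1,-1],[0,1,-1],[0,1,-1],[0,1,-1],[0,1,-1],[0,1,0],[0,1,0],[0,1,0],[0,1,0],[0,1,0],[0,1,0],[0,1,0],[0,0.4,0],[0,0,0],[1,0,0],[1,0,0],[1,0,0],[0.45,0,0],[0,0,0]],"gripper":[-1,-1,-1,-1,-1,-1,-1,-1,-1,-1,-1,-1,-1,-1,-1,-1,-1,-1,-1,-1]}'
python3 -c "from h import *;st()"
python3 -m handwheel '{"rot":[[0,0,0],[0,0,0],[0,0,0],[0,0,0],[0,0,0],[0,0,0],[0,0,0],[0,0,0],[0,0,0],[0,0,0],[0,0,0],[0,0,0],[0,0,0],[0,0,0],[0,0,0],[0,0,0]],"xyz":[[0,-0.5,0],[0,-0.5,0],[0,-0.5,0],[0,-0.5,0],[0,-0.5,0],[0,-0.5,0],[0,-0.5,0],[0,-0.5,0],[0,-0.5,0],[0,-0.5,0],[0,-0.5,0],[0,-0.5,0],[0,-0.5,0],[0,-0.5,0],[0,0,0],[0,0,0]],"gripper":[-1,-1,-1,-1,-1,-1,-1,-1,-1,-1,-1,-1,-1,-1,-1,-1]}'
python3 -c "from h import *;st()"
```

```text
time: 56.35
position: [0.674, -0.1471, 0.074]
tool_rot: [[-0.003, 0.984, 0.177], [0.0, 0.177, -0.984], [-1.0, -0.003, -0.001]]
contact_force: [0.0, 0.4, 1.2]
width: -0.0
t 56.35 world [ 0.674  -0.1471  0.074 ] dock mm [104.5   1.7] z 74.0 yaw-TH 0.0017 tilt [-1.    -0.003 -0.001] F [0.09 0.41 1.18] w -0.0
time: 57.95
position: [0.5367, -0.1724, 0.0747]
tool_rot: [[-0.002, 0.984, 0.176], [-0.0, 0.176, -0.984], [-1.0, -0.002, -0.0]]
contact_force: [-0.4, 0.4, 0.8]
width: 0.0003
t 57.95 world [ 0.5367 -0.1724  0.0747] dock mm [-35.1   0.8] z 74.7 yaw-TH 0.0011 tilt [-1.    -0.002 -0.   ] F [-0.29  0.47  0.75] w 0.0003
```

```bash
python3 -m handwheel '{"rot":[[0,0,0],[0,0,0],[0,0,0],[0,0,0],[0,0,0],[0,0,0]],"xyz":[[0,-0.2,0],[0,-0.2,0],[0,-0.2,0],[0,-0.1,0],[0,0,0],[0,0,0]],"gripper":[-1,-1,-1,-1,-1,-1]}'
python3 - <<'E'
from h import *;st()
c=cap("top"); crop(c,330,150,490,290,5,"u2")
E
```

```text
time: 58.55
position: [0.5291, -0.1734, 0.0761]
tool_rot: [[0.01, 0.984, 0.178], [0.001, 0.178, -0.984], [-1.0, 0.01, 0.001]]
contact_force: [16.1, 2.2, -10.1]
width: -0.0002
t 58.55 world [ 0.5291 -0.1734  0.0761] dock mm [-42.7   1.1] z 76.1 yaw-TH 0.0033 tilt [-1.     0.01   0.001] F [ 16.28  -0.68 -10.1 ] w -0.0002
```

View pics/u2.png

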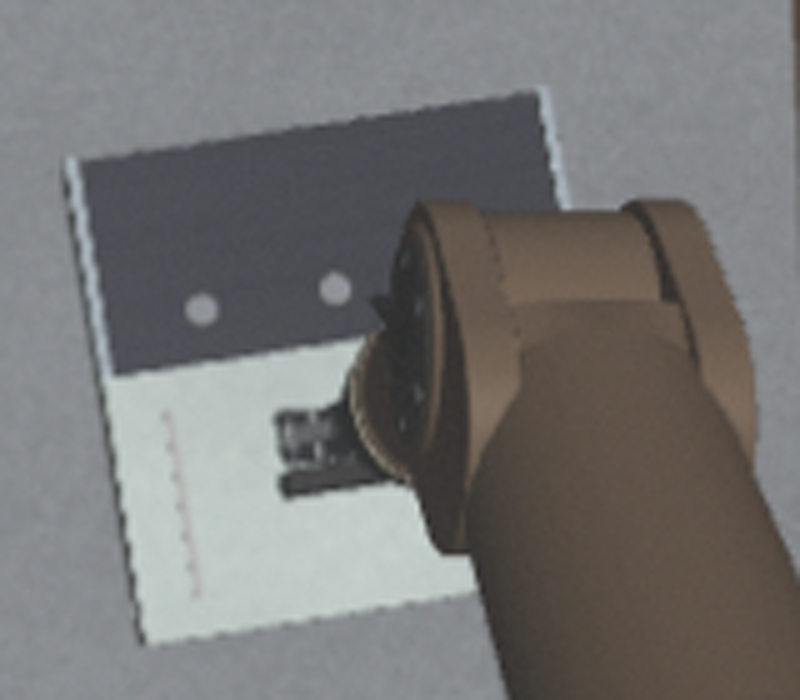

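The stop holds at 16 N and the cover reaches the front edge, so it's shut. Next I'll back off and go above the button.

```bash
python3 -m handwheel '{"rot":[[0,0,0],[0,0,0],[0,0,0],[0,0,0],[0,0,0],[0,0,0],[0,0,0],[0,0,0],[0,0,0],[0,0,0],[0,0,0],[0,0,0],[0,0,0],[0,0,0],[0,0,0],[0,0,0]],"xyz":[[0,0.8,0],[-1,0,0],[-1,0,0],[-1,0,0],[0,0,1],[0,0,1],[0,0,1],[0,0,1],[0,0,1],[0,0,1],[0,0,1],[0,-0.5,1],[0,-0.4,0.3],[0,0,0],[0,0,0],[0,0,0]],"gripper":[-1,-1,-1,-1,-1,-1,-1,-1,-1,-1,-1,-1,-1,-1,-1,-1]}'
python3 - <<'E'
from h import *;st()
c=cap("top"); crop(c,330,150,490,290,5,"u3")
c=cap("scene"); crop(c,160,120,340,280,4,"u4")
E
```

```text
time: 60.2
position: [0.5519, -0.3364, 0.1353]
tool_rot: [[0.0, 0.984, 0.179], [0.001, 0.179, -0.984], [-1.0, 0.0, -0.001]]
contact_force: [0.2, 0.9, 0.3]
width: 0.0
t 60.2 world [ 0.5519 -0.3364  0.1353] dock mm [ -48.9 -163.4] z 135.3 yaw-TH 0.0036 tilt [-1.     0.    -0.001] F [0.32 0.84 0.3 ] w 0.0
```

View pics/u3.png

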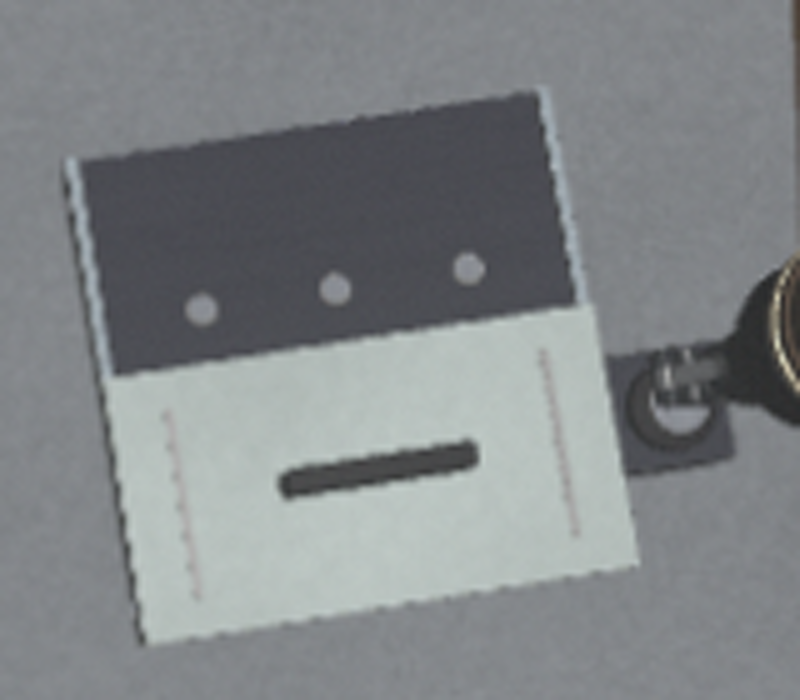

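View pics/u4.png

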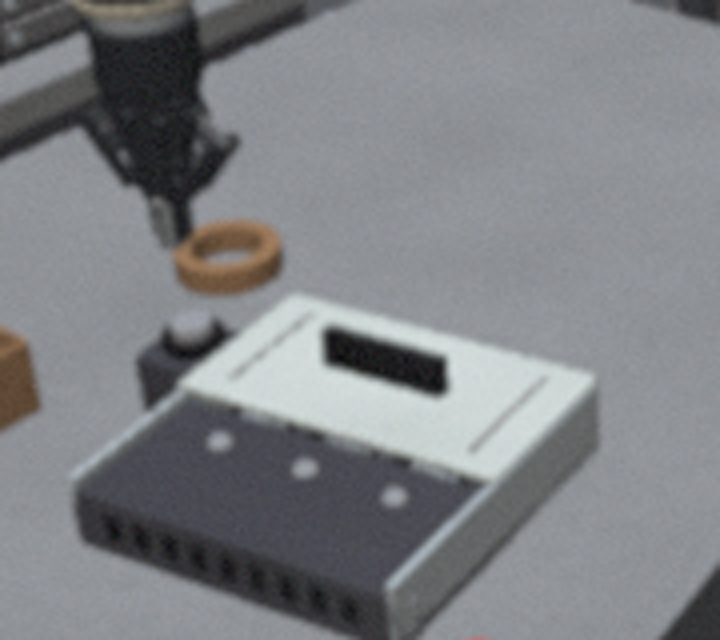

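The cover is shut, flush at the front edge. The fingers are above the button, so I'll press in small steps.

```bash
python3 -m handwheel '{"rot":[[0,0,0],[0,0,0],[0,0,0],[0,0,0],[0,0,0]],"xyz":[[1,0,0],[1,0,0],[0.8,0,0],[0,0,0],[0,0,0]],"gripper":[-1,-1,-1,-1,-1]}'
python3 -c "from h import *;st()"
python3 -m handwheel '{"rot":[[0,0,0],[0,0,0],[0,0,0],[0,0,0]],"xyz":[[0.25,0,0],[0.2,0,0],[0,0,0],[0,0,0]],"gripper":[-1,-1,-1,-1]}'
python3 -c "from h import *;st()"
```

```text
time: 60.8
position: [0.5516, -0.3378, 0.0793]
tool_rot: [[-0.0, 0.984, 0.177], [0.0, 0.177, -0.984], [-1.0, -0.0, -0.0]]
contact_force: [-0.6, 0.6, 0.4]
width: 0.0001
t 60.8 world [ 0.5516 -0.3378  0.0793] dock mm [ -49.4 -164.7] z 79.3 yaw-TH 0.0022 tilt [-1. -0. -0.] F [-0.53  0.7   0.44] w 0.0001
time: 61.2
position: [0.5519, -0.3383, 0.0706]
tool_rot: [[0.001, 0.984, 0.177], [-0.0, 0.177, -0.984], [-1.0, 0.001, 0.001]]
contact_force: [-0.2, -0.6, 2.6]
width: -0.0003
t 61.2 world [ 0.5519 -0.3383  0.0706] dock mm [ -49.2 -165.2] z 70.6 yaw-TH 0.0017 tilt [-1.     0.001  0.001] F [-0.25 -0.53  2.58] w -0.0003
```

```bash
python3 -m handwheel '{"rot":[[0,0,0],[0,0,0],[0,0,0],[0,0,0]],"xyz":[[0.15,0,0],[0.15,0,0],[0.1,0,0],[0,0,0]],"gripper":[-1,-1,-1,-1]}'
python3 -c "from h import *;st()"
python3 -m handwheel '{"rot":[[0,0,0],[0,0,0],[0,0,0]],"xyz":[[0.15,0,0],[0,0,0],[0,0,0]],"gripper":[-1,-1,-1]}'
python3 -c "from h import *;st()"
```

```text
time: 61.6
position: [0.5522, -0.3385, 0.0657]
tool_rot: [[0.002, 0.984, 0.177], [-0.002, 0.177, -0.984], [-1.0, 0.002, 0.002]]
contact_force: [-9.3, 3.9, 32.6]
width: -0.0001
t 61.6 world [ 0.5522 -0.3385  0.0657] dock mm [ -48.9 -165.4] z 65.7 yaw-TH 0.0015 tilt [-1.     0.002  0.002] F [-8.51  5.44 32.62] w -0.0001
time: 61.9
position: [0.5523, -0.3386, 0.0652]
tool_rot: [[0.003, 0.984, 0.176], [-0.003, 0.176, -0.984], [-1.0, 0.002, 0.004]]
contact_force: [-16.9, 7.7, 56.2]
width: -0.0001
t 61.9 world [ 0.5523 -0.3386  0.0652] dock mm [ -48.8 -165.6] z 65.2 yaw-TH 0.0014 tilt [-1.     0.002  0.004] F [-15.33  10.53  56.15] w -0.0001
```

The button has bottomed out, with force rising to 56 N and no further travel. Releasing and retreating now.

```bash
python3 -m handwheel '{"rot":[[0,0,0],[0,0,0],[0,0,0],[0,0,0],[0,0,0],[0,0,0],[0,0,0],[0,0,0],[0,0,0],[0,0,0],[0,0,0],[0,0,0],[0,0,0],[0,0,0],[0,0,0],[0,0,0],[0,0,0],[0,0,0]],"xyz":[[-0.5,0,0],[-1,0,0],[-1,0,0],[-1,0,0],[-1,0,0],[-1,0,0],[-1,0,0],[0,-1,0],[0,-1,0],[0,-1,0],[0,-1,0],[0,-1,0],[0,-1,0],[0,-1,0],[0,-1,0],[0,0,0],[0,0,0],[0,0,0]],"gripper":[-1,-1,-1,-1,-1,-1,-1,-1,-1,-1,-1,-1,-1,-1,-1,-1,-1,-1]}'
python3 - <<'E'
from h import *;st()
c=cap("top","end"); crop(c,330,150,490,290,5,"v1")
f=lambda p:[(330+(a+.5)/5-.5,150+(b+.5)/5-.5) for a,b in p]
print("cover edges",todock(plane(c,f([(118,375),(590,305)]),.061)))
c=cap("scene"); crop(c,160,120,340,280,4,"v2")
E
```

```text
time: 63.7
position: [0.3947, -0.366, 0.189]
tool_rot: [[0.0, 0.984, 0.178], [0.0, 0.178, -0.984], [-1.0, 0.0, -0.0]]
contact_force: [0.1, -0.2, 1.5]
width: -0.0001
t 63.7 world [ 0.3947 -0.366   0.189 ] dock mm [-208.8 -165. ] z 189.0 yaw-TH 0.0025 tilt [-1.  0. -0.] F [ 0.03 -0.2   1.55] w -0.0001
cover edges [[ 0.01089399  0.12296307]
 [ 0.0087602  -0.12890595]]
```

View pics/v1.png

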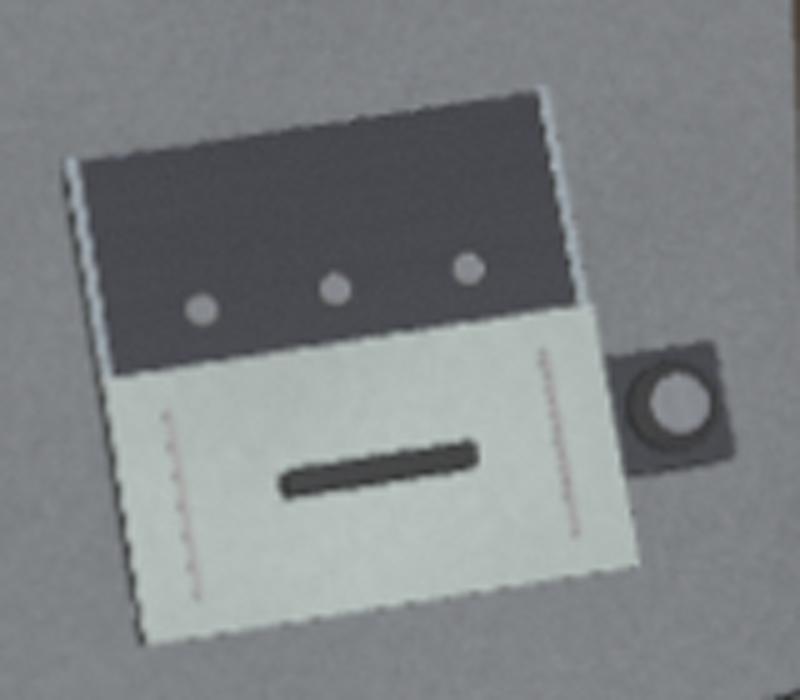

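View pics/v2.png

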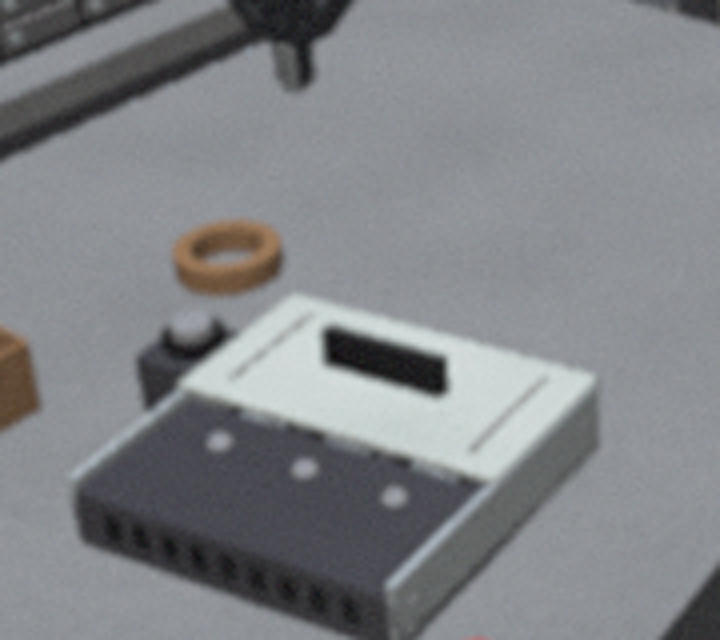

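View pics/end.png

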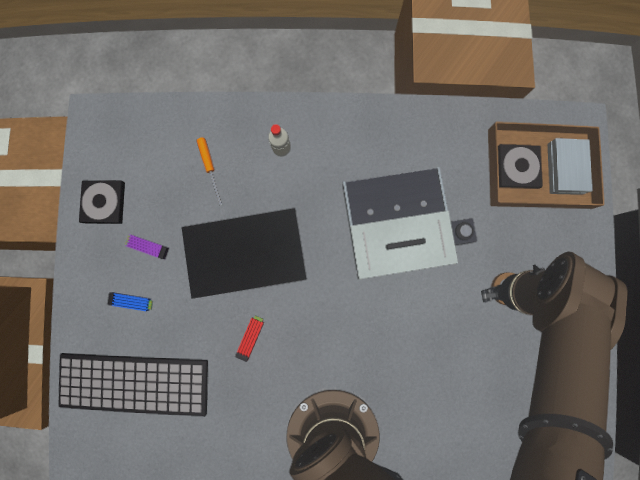

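The cover's far edge reads about +10 mm, which is the shut position for a 140 mm plate starting at -130 mm. The button is up, the bystanders haven't moved, and the robot is clear of everything.

```bash
python3 -c "
from rig import workorder
print(workorder.sign_off())"
```

```text
the job is handed in; nothing more can be done
None
```

The job is done and handed in at about 64 s; the sign-off gave no verdict. I slid the cover fully open and laid the three grey modules in the right, middle and left lanes. I pushed each one past its catch to the connector, slid the cover shut, and pressed and released the start button.

What the last checks showed:
- **Modules:** all three stopped at the same tool position (about -41.4 mm) with no further give at 25–27 N. The first module's rear face measured -30 mm in the picture, and the rear faces of all three looked level.
- **Cover:** it stopped firmly at 16 N, with its far edge measured at about +10 mm, which matches fully shut. The modules are hidden under it, so I could not look at them again after closing it.
- **Button:** it reached the bottom (56 N on the fingers, harder than needed but under the limit). It looked up again in the last pictures.
- **Bystanders and look-alikes:** the spray bottle, tape roll, screwdriver and the coloured look-alikes appeared unmoved. In the last top view the arm hid most of the tape roll, but the scene camera showed it in place. I judged this by eye rather than measuring it.

No check failed. My two estimates of the dock's angle differed by about 0.007 rad, and I used a value between them.

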